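Run the tape rolls through the hand-cranked roll gauge

TASK

Lay every small tape roll flat on the blue carriage of the roll gauge, then press the green start button fully down and let it go. After that swing the folding red crank handle up until it latches upright and turn the handwheel one whole turn clockwise (seen from above) to its end stop, so that the carriage carries all the rolls under the bridge to its far end, and there move them all into the cardboard box with the green rim. Last, wind the empty carriage all the way back, fold the crank handle down flat again, and leave the marker, the steel ruler and the big packing-tape roll undisturbed throughout.

Things in the scene. Friction and masses are not known exactly. Their poses are not given: they have to be found in the camera images.
- gauge: Grey bed of the roll gauge, fixed: plate 150 x 480 x 20 mm plus a foot for the handwheel on the robot's side. Origin on the desk under the plate's middle; y along the carriage's travel, x away from the robot, z up. An aluminium bridge (20 mm wide along y) crosses the track over the origin: bar 74 to 90 mm above the desk, posts at x = -70 and +70 mm.
- carriage: Blue tray 120 mm (own x) x 190 mm (own y) sliding along the gauge's y. Inside 112 x 182 mm, floor 8 mm thick, rim 8 mm above the floor. Origin under its middle, 24 mm above the desk, so its floor is 32 mm above the desk. Starts at gauge y = -125 mm; one whole turn of the wheel moves it to y = +125 mm. Holds three rolls in a row along its y.
- crank_wheel (a joint): Angle of the steel handwheel (50 mm radius, top of disc 55 mm above the desk), rad: 0 parked, growing clockwise seen from above, end stop at 6.283. Friction 0.1 N m. With the handle folded its red heel sits between two red lugs on the bed and the wheel is locked; the handle folds fully only within 0.08 rad of 0 or 6.283.
- wheel_axis (a point): Point on the handwheel's upright axis, at gauge x = -145 mm, y = 0, 85 mm above the desk (the height of the handle's hinge). Its axes turn with the wheel: own -x points from the axis to the hinge of the handle, z up.
- crank_fold (a joint): Angle of the folding crank handle, rad: 0 = folded flat, pointing inward across the wheel; 1.571 = upright, latched. An over-centre spring holds it at either end (about 0.24 N m there, nothing at 0.785) and snaps it on past the middle.
- crank_hinge (a point): Hinge of the folding handle, on the wheel 55 mm from its axis and 85 mm above the desk. Its own x points along the handle towards its tip (level and inward when folded, up when upright); its y is the hinge axis, tangential to the wheel.
- crank_handle (a point): Where to hold the handle: middle of its red round grip, on the centre line, 60 mm from the hinge. The grip is 22 mm thick, reaches from 22 to 87 mm from the hinge and spins freely about its own length. Same axes as crank_hinge. Folded, its centre line lies 30 mm above the wheel's disc.
- button_box: Yellow box 75 x 75 x 30 mm fixed to the desk that carries the start button on top; origin under its middle.
- start_button (a joint): Travel of the green start button, m: 0 released, 0.006 fully down; sprung, about 5 N at full travel.
- start_button_top (a point): Centre of the top of the round green button (32 mm across), 52 mm above the desk when released; it is pressed straight down.
- checked_box: Open cardboard box with a green rim for checked rolls, loose, 0.7 kg: 210 mm (own x) x 150 mm (own y) outside, 50 mm high, walls and floor 5 mm. Origin under its middle, z up.
- roll_amber: Small roll of amber tape, 50 mm across and 24 mm high, 40 to 90 g, closed core (no hole). Origin at the centre of one flat face (the underside at the start); its z is the roll's axis. Two or three of the four rolls are there.
- roll_red: Small roll of red tape, same size and origin.
- roll_white: Small roll of white tape, same size and origin.
- roll_blue: Small roll of blue tape, same size and origin.
- packing_roll: Big brown packing-tape roll, 110 mm across, 48 mm high, lying flat; bystander. Origin under its middle.
- marker: White marker pen with a blue cap, 140 mm long (along own x), 14 mm thick; bystander. Origin under its middle.
- steel_ruler: Steel ruler 300 mm (own y) x 28 mm x 4 mm; bystander. Origin under its middle.
Mind the look-alikes: they are no part of the job. There is more than one size of the roll_blue; the job needs the largest. There is more than one size of the roll_white; the job needs the smaller.

How it is judged:
On the way, in this order (a step that is already met when the one before it is completed fails the run):
1. every roll that is there lies flat on the carriage's floor and is let go, the carriage still at its start, the handle folded (x of roll_amber in the frame of carriage between -0.045 and 0.045 m and y of roll_amber in the frame of carriage between -0.08 and 0.08 m and z of roll_amber in the frame of carriage between 0.003 and 0.037 m and angle between the z axis of each of roll_amber, roll_red, roll_white, roll_blue and the z axis of carriage, either way round below 0.15 rad and x of roll_red in the frame of carriage between -0.045 and 0.045 m and y of roll_red in the frame of carriage between -0.08 and 0.08 m and z of roll_red in the frame of carriage between 0.003 and 0.037 m and x of roll_white in the frame of carriage between -0.045 and 0.045 m and y of roll_white in the frame of carriage between -0.08 and 0.08 m and z of roll_white in the frame of carriage between 0.003 and 0.037 m and x of roll_blue in the frame of carriage between -0.045 and 0.045 m and y of roll_blue in the frame of carriage between -0.08 and 0.08 m and z of roll_blue in the frame of carriage between 0.003 and 0.037 m and contact force between each of roll_amber, roll_red, roll_white, roll_blue and the fingers below 0.2 N and value of joint crank_wheel below 0.15 rad and value of joint crank_fold below 0.3 rad), for 0.2 s.
2. the start button is pressed fully down (value of joint start_button above 0.005 m), for 0.05 s.
3. the button is released and the crank handle stands upright, latched (value of joint start_button below 0.0015 m and value of joint crank_fold above 1.45 rad), for 0.2 s.
4. the wheel has been turned to its end stop with the handle up, and every roll lies flat on the carriage (x of roll_amber in the frame of carriage between -0.045 and 0.045 m and y of roll_amber in the frame of carriage between -0.08 and 0.08 m and z of roll_amber in the frame of carriage between 0.003 and 0.037 m and angle between the z axis of each of roll_amber, roll_red, roll_white, roll_blue and the z axis of carriage, either way round below 0.15 rad and x of roll_red in the frame of carriage between -0.045 and 0.045 m and y of roll_red in the frame of carriage between -0.08 and 0.08 m and z of roll_red in the frame of carriage between 0.003 and 0.037 m and x of roll_white in the frame of carriage between -0.045 and 0.045 m and y of roll_white in the frame of carriage between -0.08 and 0.08 m and z of roll_white in the frame of carriage between 0.003 and 0.037 m and x of roll_blue in the frame of carriage between -0.045 and 0.045 m and y of roll_blue in the frame of carriage between -0.08 and 0.08 m and z of roll_blue in the frame of carriage between 0.003 and 0.037 m and value of joint crank_wheel above 6.15 rad and value of joint crank_fold above 1.2 rad), for 0.2 s.
5. every roll is in the checked box and let go, the carriage still at the far end (x of roll_amber in the frame of checked_box between -0.098 and 0.098 m and y of roll_amber in the frame of checked_box between -0.068 and 0.068 m and z of roll_amber in the frame of checked_box between 0 and 0.055 m and x of roll_red in the frame of checked_box between -0.098 and 0.098 m and y of roll_red in the frame of checked_box between -0.068 and 0.068 m and z of roll_red in the frame of checked_box between 0 and 0.055 m and x of roll_white in the frame of checked_box between -0.098 and 0.098 m and y of roll_white in the frame of checked_box between -0.068 and 0.068 m and z of roll_white in the frame of checked_box between 0 and 0.055 m and x of roll_blue in the frame of checked_box between -0.098 and 0.098 m and y of roll_blue in the frame of checked_box between -0.068 and 0.068 m and z of roll_blue in the frame of checked_box between 0 and 0.055 m and contact force between each of roll_amber, roll_red, roll_white, roll_blue and the fingers below 0.2 N and value of joint crank_wheel above 6.15 rad), for 0.2 s.
At the end, for the whole second after the job is handed in: Every roll that is there rests inside the checked box (origin within the walls and less than 55 mm above its underside), the box upright; the handwheel is back within 0.13 rad of its parked position, so the carriage is at its start; the handle is folded flat (within 0.12 rad); the button is up (x of roll_amber in the frame of checked_box between -0.098 and 0.098 m and y of roll_amber in the frame of checked_box between -0.068 and 0.068 m and z of roll_amber in the frame of checked_box between 0 and 0.055 m and linear speed of each of roll_amber, roll_red, roll_white, roll_blue below 0.03 m/s and x of roll_red in the frame of checked_box between -0.098 and 0.098 m and y of roll_red in the frame of checked_box between -0.068 and 0.068 m and z of roll_red in the frame of checked_box between 0 and 0.055 m and x of roll_white in the frame of checked_box between -0.098 and 0.098 m and y of roll_white in the frame of checked_box between -0.068 and 0.068 m and z of roll_white in the frame of checked_box between 0 and 0.055 m and x of roll_blue in the frame of checked_box between -0.098 and 0.098 m and y of roll_blue in the frame of checked_box between -0.068 and 0.068 m and z of roll_blue in the frame of checked_box between 0 and 0.055 m and value of joint crank_wheel below 0.13 rad and value of joint crank_fold below 0.12 rad and value of joint start_button below 0.0015 m and angle between checked_box's own z axis and vertical below 0.1 rad); the robot touches nothing.
It fails at once if the packing roll is moved more than 30 mm (distance of packing_roll from where it was at the start of the episode above 0.03 m).
It fails at once if the marker is moved more than 30 mm (distance of marker from where it was at the start of the episode above 0.03 m).
It fails at once if the steel ruler is moved more than 30 mm (distance of steel_ruler from where it was at the start of the episode above 0.03 m).
Of roll_amber, roll_red, roll_white, roll_blue only 2 to 3 are there at a start; the rules pass over those that are not, and their reading is None.
At some moment in a run one of roll_amber, roll_red, roll_white, roll_blue may be knocked a few centimetres aside while the robot is not near it.
Once in a run the grip may slacken for a moment while it holds something.
It also fails if it takes over 210 s, if anything falls off the work surface, if the arm or the gripper's body presses on something with over 40 N, if the wrist force passes 120 N, or if a joint passes its speed limit or range.

ROBOT

A 6-joint arm with a two-finger parallel gripper is mounted at the origin on the work surface. World frame = base frame: x ahead of the robot, y to its left, z up, the work surface at z = 0. Lengths are in m, angles in rad, forces in N, time in s.
With the tool pointing down it reaches from about 0.375 to 0.9 m from the base axis. Payload 3.1 kg.
Tool frame: the origin (TCP) lies on the centre line of the jaws, within the pads' length; the fingertips stand 19 mm ahead of it and the grasp point (between the pads) is the TCP; z points along the fingers, y is the line along which they close (so a half turn about z gives the same grasp; the last joint's range is limited). The gripper opens to 85 mm and grips with 20 to 120 N. Pads are 22 mm wide; open, the fingers measure 114 mm over their backs; the gripper's body (76 mm by 85 mm) begins 54 mm behind the grasp point. The pads swing forward as they close: fully open they stand 13 mm farther back than shut.
Start: joints at [-1.468, 0.527, 1.433, -0, 1.181, -0.178], TCP at [0.174, -0.6, 0.25] pointing down, gripper open.
Joint ranges: [-3.08, 3.08], [-0.75, 2.2], [0.22, 2.44], [-1.43, 4.57], [0, 2.65], [-2.85, 2.85]. Speed limits (rad/s): [2.79, 2.79, 3.14, 3.14, 3.14, 3.14].

INTERFACE

Orientations are given as a unit quaternion [x, y, z, w].
In Python, from station import manip gives the robot as it stands.
- The arm moves only by the tool servo_tool, never from a script. Its argument "rows" is a list that holds one entry, the list of rows, each a list of 7 numbers: the turn, a rotation vector about the tool's x, y, z in degrees, then the shift along the tool's x, y, z in m, then the gripper command: -1 is shut, 1 is fully open, values between are in proportion. In form: [[[wx, wy, wz, tx, ty, tz, jaw], ...]]. A call has 1 to 8 rows; each row shifts and turns the commanded pose from where the row before left it, along the tool's axes as they then stand; what a row does not reach is not made up. A row lasts 1/12 s, in which the tool goes at most 41.7 mm and 7.16 degrees, less where a joint would pass 70% of its speed; a pose out of reach is approached as far as the arm can. A call is refused whole if a number of a shift passes 0.0417 or a number of a turn 7.16, either way. A call with a gripper value outside its range is refused whole. The fingers move at their own pace and stop on an object; "squeeze" is the grip in N (left out, the last holds). Time passes only in rows, so rows that do not move let the fingers close. It gives the time, the measured TCP pose, the force, the opening and the grip force at its end, in the units of the state.
- manip.sense(): the state, without advancing time (a new reading comes with each control period).
- manip.snapshot(name): name is "scene" or "side" or "wrist"; returns the picture (400x640x3 uint8, blue, green, red); there is no depth.
- manip.camera_info(name): a dict with "K" (3x3 intrinsics, pixels), "camera_from_world" (4x4, takes a point from world to camera coordinates). Camera axes: x right, y down, z forward; pixel columns grow to the right and rows downward; lengths in m; the calibration is good to about 2 mm. A picture is of the moment at which its call begins: read the wrist's pose just before it. camera_info takes no time and is no camera call; for the wrist camera it gives the pose at the moment of the call.
- manip.sign_off(): hands the job in; it is judged then, once.
The state is a dict: "t": time; "q": joint angles; "qd": joint speeds; "tau": joint torques, N m; "tcp_pos": TCP position; "tool_rot": TCP orientation; "force": force on the tool from outside, world axes, zero at the start; "ft_torque": the same for the moment, N m; "finger_gap": opening from 0.0 (shut) to 1.0 (fully open); "gripper_force": force on a finger pad.
Only numpy, scipy, OpenCV 4.12 (cv2) and the standard library are available. Lean on these libraries where they do the work, as an engineer would, in place of code of your own. Each camera call takes 0.05 s, during which the arm holds its last target. There are 200 camera calls.

## Working session

There is one attempt and no reset: what is moved stays moved. The work goes in short steps, Python scripts to look and compute and a tool call to move; the robot and the scene stay as the last step left them, time stands still between calls to the robot, and variables do not carry over. Pictures are saved under pics/ and viewed, at most 14 in all, crops included, and the job is handed in when it is done.

Besides the shell and the picture viewer there is one more tool, called after "Emit:" as a command line: name --argument value ..., lists and objects as JSON in quotes. servo_tool: Moves the arm, as the interface text tells. Its arguments: {"type":"object","properties":{"rows":{"type":"array","items":{"type":"array","items":{"type":"array","items":{"type":"number"}}}},"squeeze":{"type":"number"}},"required":["rows"]}

```bash
mkdir -p pics; ls
cat > h.py <<'E'
import numpy as np, cv2, json
from station import manip
def ray(cam,u,v,info=None):
    c=info or manip.camera_info(cam); K=np.array(c["K"]); T=np.array(c["camera_from_world"])
    R=T[:3,:3]; o=-R.T@T[:3,3]; d=R.T@np.linalg.solve(K,[u,v,1.0]); return o,d/np.linalg.norm(d)
def onz(cam,u,v,z,info=None):
    o,d=ray(cam,u,v,info); return o+d*(z-o[2])/d[2]
def proj(cam,p,info=None):
    c=info or manip.camera_info(cam); K=np.array(c["K"]); T=np.array(c["camera_from_world"])
    q=K@(T[:3,:3]@np.array(p,float)+T[:3,3]); return q[:2]/q[2]
def meet(rs):
    A=sum(np.eye(3)-np.outer(d,d) for o,d in rs); b=sum((np.eye(3)-np.outer(d,d))@o for o,d in rs); return np.linalg.solve(A,b)
E
python3 - <<'E'
from h import *
for n in ("scene","side","wrist"):
    cv2.imwrite(f"pics/{n}0.png",manip.snapshot(n)); c=manip.camera_info(n); print(n,np.round(c["K"],1).tolist(),np.round(c["camera_from_world"],3).tolist())
print(manip.sense())
E
```

```text
pics
scene [[492.4, 0.0, 316.5], [0.0, 492.4, 206.5], [0.0, 0.0, 1.0]] [[0.193, 0.981, -0.021, -0.095], [0.517, -0.12, -0.847, -0.242], [-0.834, 0.152, -0.53, 1.734], [0.0, 0.0, 0.0, 1.0]]
side [[451.9, 0.0, 323.0], [0.0, 451.9, 205.2], [0.0, 0.0, 1.0]] [[0.779, -0.627, -0.015, -0.475], [-0.466, -0.562, -0.683, 0.327], [0.42, 0.539, -0.73, 1.306], [0.0, 0.0, 0.0, 1.0]]
wrist [[288.4, 0.0, 318.6], [0.0, 288.4, 198.5], [0.0, 0.0, 1.0]] [[0.278, -0.961, -0.002, -0.623], [-0.914, -0.265, 0.308, -0.039], [-0.297, -0.083, -0.951, 0.381], [0.0, 0.0, 0.0, 1.0]]
{'t': 0.15, 'q': array([-1.46752478e+00,  5.28289599e-01,  1.43358867e+00,  1.99096152e-05,
        1.18141965e+00, -1.78511875e-01]), 'qd': array([ 7.86952873e-04, -3.13845605e-03, -3.23278244e-03, -6.52260529e-04,
       -8.73326960e-05, -1.37826364e-03]), 'tau': array([ 9.37052901e-04, -4.42744660e+01, -1.78275722e+01, -2.27629066e-04,
        5.60637520e-03, -2.83794236e-06]), 'tcp_pos': array([ 0.17376584, -0.59982632,  0.24954182]), 'tool_rot': array([ 9.90091342e-01,  1.40422245e-01,  4.12686505e-05, -8.51686443e-04]), 'force': array([0.26407147, 0.7971773 , 0.45733481]), 'ft_torque': array([ 0.02683384, -0.00209121, -0.00690907]), 'gripper_force': 0.0, 'finger_gap': 1.0008464308013427}
```

View pics/scene0.png

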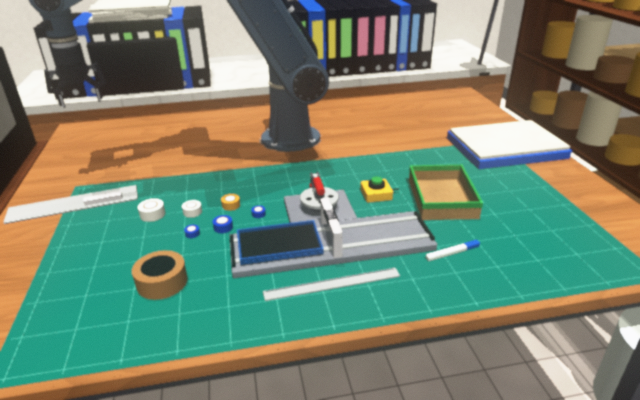

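View pics/side0.png

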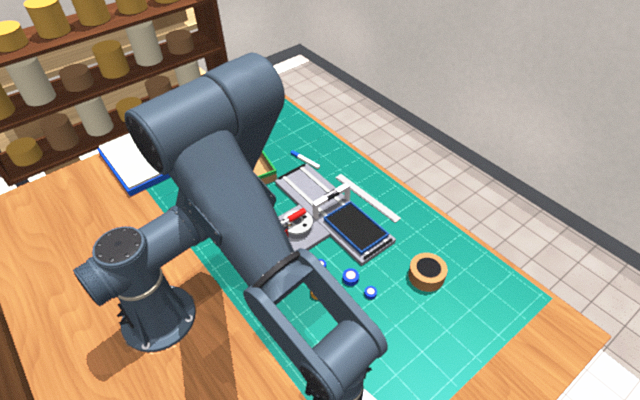

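The scene view shows white rolls at (150,209) and (192,208), amber at (231,201), and blues at (258,211), (222,224) and (192,231). The carriage is at (280,243), the wheel at (318,198), the button at (377,183), the box at (445,192), the marker at (453,250) and the ruler at (332,285). The side view is mostly blocked by the arm.

Run:
```python
from h import *
im=cv2.imread("pics/scene0.png"); cv2.imwrite("pics/crop0.png",cv2.resize(im[150:310,120:490],None,fx=2.16,fy=2.16,interpolation=cv2.INTER_CUBIC))
P={"whiteL":(150,209,.024),"whiteS":(192,208,.024),"amber":(231,201,.024),"blue1":(258,211,.02),"blue2":(222,224,.024),"blue3":(192,231,.02),"pack":(160,270,.03),
"carA":(234,234,.04),"carB":(323,222,.04),"carC":(325,255,.04),"carD":(236,264,.04),"wheel":(318,198,.055),"btn":(377,181,.052),
"boxA":(411,168,.05),"boxB":(468,165,.05),"boxC":(480,206,.05),"boxD":(413,203,.05),"m1":(430,257,.007),"m2":(479,243,.007),"r1":(265,295,.004),"r2":(399,273,.004),"bedR":(433,237,.02),"bedL":(233,270,.02)}
for k,(u,v,z) in P.items(): print(k,np.round(onz("scene",u,v,z),3))
```

```text
whiteL [ 0.42  -0.435  0.024]
whiteS [ 0.44  -0.326  0.024]
amber [ 0.427 -0.222  0.024]
blue1 [ 0.488 -0.155  0.02 ]
blue2 [ 0.535 -0.25   0.024]
blue3 [ 0.543 -0.324  0.02 ]
pack [ 0.696 -0.389  0.03 ]
carA [ 0.609 -0.222  0.04 ]
carB [ 0.606 -0.005  0.04 ]
carC [ 0.736 -0.028  0.04 ]
carD [ 0.725 -0.224  0.04 ]
wheel [0.516 0.    0.055]
btn [0.46  0.177 0.052]
boxA [0.405 0.295 0.05 ]
boxB [0.426 0.461 0.05 ]
boxC [0.639 0.39  0.05 ]
boxD [0.587 0.233 0.05 ]
m1 [0.755 0.215 0.007]
m2 [0.73  0.349 0.007]
r1 [ 0.797 -0.171  0.004]
r2 [0.79  0.128 0.004]
bedR [0.699 0.244 0.02 ]
bedL [ 0.719 -0.232  0.02 ]
```

View pics/crop0.png

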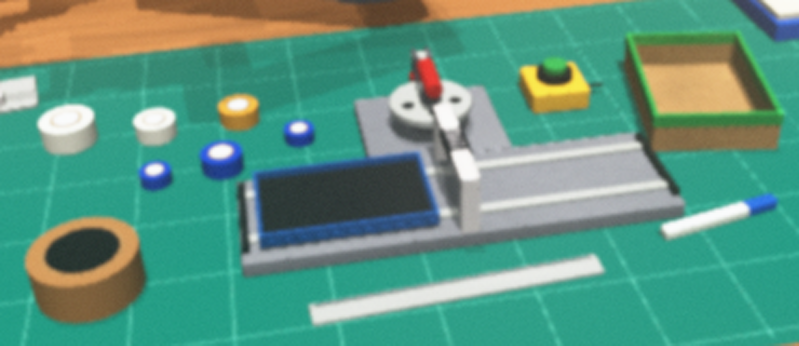

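Emit:
servo_tool --rows '[[[0,0,-6.72,0,0,0,1],[0,0,-6.72,0,0,0,1],[0,0,-6.72,0,0,0,1],[0,0,-6.72,0,0,0,1],[0,0,-6.72,0,0,0,1],[0,0,-6.72,0,0,0,1],[0,0,-6.72,0,0,0,1],[0,0,-6.72,0,0,0,1]]]'

```text
t: 0.82
tcp_pos: [0.1738, -0.6, 0.2499]
tool_rot: [0.818, 0.575, 0.0, -0.0]
force: [0.1, -0.2, 0.3]
finger_gap: 0.996
gripper_force: 0.0
```

Emit:
servo_tool --rows '[[[0,0,-6.72,0,0,0,1],[0,0,-6.72,0,0,0,1],[0,0,-6.72,0,0,0,1],[0,0,0,0.0245,0.0278,-0.0073,1],[0,0,0,0.0245,0.0278,-0.0073,1],[0,0,0,0.0245,0.0278,-0.0073,1],[0,0,0,0.0245,0.0278,-0.0073,1],[0,0,0,0.0245,0.0278,-0.0073,1]]]'

```text
t: 1.48
tcp_pos: [0.3135, -0.4762, 0.2868]
tool_rot: [0.707, 0.707, 0.0, -0.0]
force: [0.4, -0.6, -0.1]
finger_gap: 1.001
gripper_force: 0.0
```

Emit:
servo_tool --rows '[[[0,0,0,0.0245,0.0278,-0.0073,1],[0,0,0,0.0245,0.0278,-0.0073,1],[0,0,0,0.0245,0.0278,-0.0073,1],[0,0,0,0.0245,0.0278,-0.0073,1],[0,0,0,0.0245,0.0278,-0.0073,1],[0,0,0,0.0245,0.0278,-0.0073,1],[0,0,0,0,0,0,1],[0,0,0,0,0,0,1]]]'

```text
t: 2.15
tcp_pos: [0.4806, -0.3289, 0.3308]
tool_rot: [0.705, 0.709, -0.0, 0.0]
force: [0.3, -0.1, 0.2]
finger_gap: 0.998
gripper_force: 0.0
```

Run:
```python
from h import *
i=manip.camera_info("wrist"); im=manip.snapshot("wrist"); cv2.imwrite("pics/w1.png",im); np.save("w1.npy",dict(K=i["K"],T=i["camera_from_world"]),allow_pickle=True)
print(manip.sense()["tcp_pos"],manip.sense()["tool_rot"])
```

```text
[ 0.47948816 -0.32981743  0.3303823 ] [ 7.05970525e-01  7.08241091e-01 -3.49824261e-04 -2.29950304e-04]
```

View pics/w1.png

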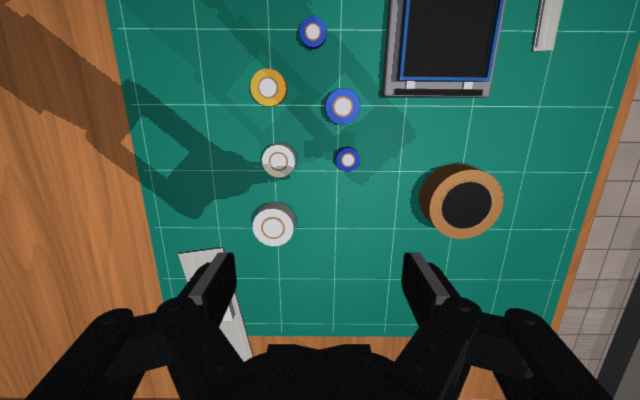

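Wrist view: amber at (268,87), small white at (278,160) with the larger one at (273,224), largest blue at (342,106) with smaller ones at (313,32) and (347,159). The carriage corner is at (400,78). I'll take a second view further left.

Emit:
servo_tool --rows '[[[0,0,0,0.038,0.002,0,1],[0,0,0,0.038,0.002,0,1],[0,0,0,0.038,0.002,0,1],[0,0,0,0.038,0.002,0,1],[0,0,0,0,0,0,1],[0,0,0,0,0,0,1]]]'

```text
t: 2.7
tcp_pos: [0.4861, -0.1779, 0.3303]
tool_rot: [0.706, 0.708, -0.0, -0.0]
force: [0.7, -0.1, -1.2]
finger_gap: 0.998
gripper_force: 0.0
```

```bash
cat >> h.py <<'E'
def save(n,cam="wrist"):
    i=manip.camera_info(cam); im=manip.snapshot(cam); cv2.imwrite(f"pics/{n}.png",im); json.dump({k:np.array(i[k]).tolist() for k in ("K","camera_from_world")},open(f"pics/{n}.json","w"))
    return im
def load(n): return cv2.imread(f"pics/{n}.png"),json.load(open(f"pics/{n}.json"))
E
python3 - <<'E'
from h import *
d=np.load("w1.npy",allow_pickle=True).item(); json.dump({"K":np.array(d["K"]).tolist(),"camera_from_world":np.array(d["T"]).tolist()},open("pics/w1.json","w"))
save("w2"); print(manip.sense()["tcp_pos"])
E
```

```text
[ 0.48655223 -0.17924655  0.33045256]
```

Emit:
servo_tool --rows '[[[0,0,0,0.041,0,0,1],[0,0,0,0.041,0,0,1],[0,0,0,0.041,0,0,1],[0,0,0,0.041,0,0,1],[0,0,0,0.041,0,0,1],[0,0,0,0.041,0,0,1],[0,0,0,0,0,0,1],[0,0,0,0,0,0,1]]]'

```text
t: 3.42
tcp_pos: [0.4873, 0.0675, 0.3304]
tool_rot: [0.706, 0.708, -0.0, 0.0]
force: [1.0, -0.9, 0.7]
finger_gap: 1.002
gripper_force: 0.0
```

Run:
```python
from h import *
save("w3"); print(manip.sense()["tcp_pos"])
cv2.imwrite("pics/w23.png",np.hstack([cv2.resize(cv2.imread(f"pics/w{k}.png"),(400,250)) for k in (2,3)]))
```

```text
[0.48752519 0.06631748 0.33043466]
```

View pics/w3.png

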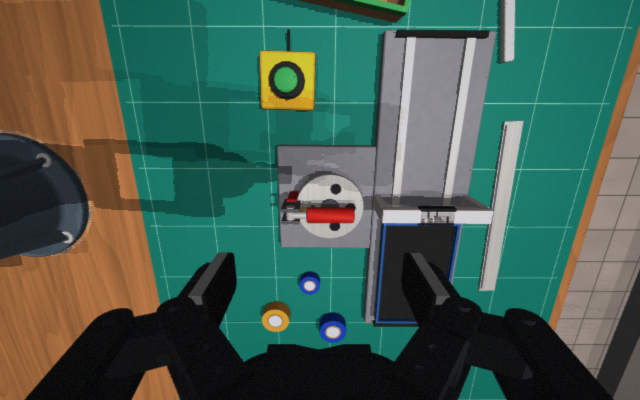

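View pics/w2.png

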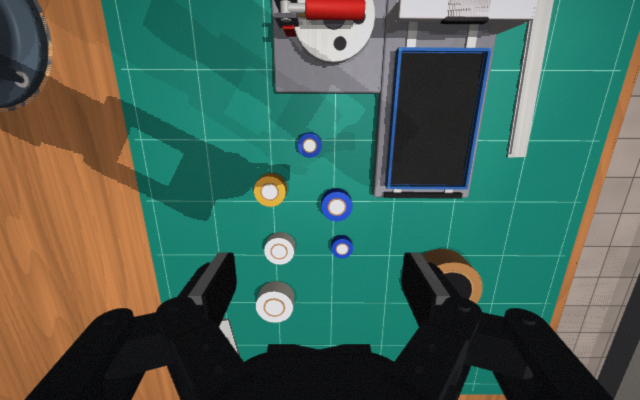

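Views w2 and w3 show the same roll layout. In w2 the carriage rim corners are (400,49), (490,49), (474,190), (388,188). In w3 the button is at (287,80) and the red grip runs (306,215) to (354,215).

Run:
```python
from h import *
def cen(n,u,v,f,r=17):
    im,_=load(n); hsv=cv2.cvtColor(im,cv2.COLOR_BGR2HSV); m=f(hsv).astype(np.uint8)*255
    w=np.zeros_like(m); cv2.circle(w,(u,v),r,255,-1); m&=w
    cs,_=cv2.findContours(m,cv2.RETR_EXTERNAL,cv2.CHAIN_APPROX_NONE); c=max(cs,key=cv2.contourArea)
    (x,y),rr=cv2.minEnclosingCircle(c); M=cv2.moments(c); return M["m10"]/M["m00"],M["m01"]/M["m00"],rr
bright=lambda h:(h[...,1]<60)&(h[...,2]>165)
G={"amber":[("w1",268,87),("w2",270,191)],"whiteS":[("w1",278,160),("w2",279,250)],"whiteL":[("w1",273,226),("w2",274,306)],"blue":[("w1",342,106),("w2",337,207)],"blueA":[("w1",313,32),("w2",310,145)],"blueB":[("w1",347,159),("w2",342,248)]}
for k,l in G.items():
    rs=[];ps=[]
    for n,u,v in l:
        a=cen(n,u,v,bright,20 if k!="whiteL" else 24); rs.append(ray("wrist",a[0],a[1],load(n)[1])); ps.append([round(x,1) for x in a])
    p=meet(rs); print(k,ps,np.round(p,4),[np.round(o+d*(.024-o[2])/d[2],4)[:2].tolist() for o,d in rs])
C={"c++":[("w2",490.5,48.5)],"c-+":[("w2",399,48.5)],"c--":[("w2",387.5,187),("w3",377,325)],"c+-":[("w2",474.5,190),("w1",489,81)]}
# scene rim corner checks
for k,l in C.items(): print(k,[np.round(onz("wrist",u,v,.04,load(n)[1]),4)[:2].tolist() for n,u,v in l])
im,_=load("w2");h=cv2.cvtColor(im,cv2.COLOR_BGR2HSV);m=((h[...,0]>100)&(h[...,0]<125)&(h[...,1]>130)&(h[...,2]>60)).astype(np.uint8);m[:, :375]=0;m[200:]=0
c=max(cv2.findContours(m,cv2.RETR_EXTERNAL,cv2.CHAIN_APPROX_NONE)[0],key=cv2.contourArea);a=cv2.approxPolyDP(c,6,True)[:,0];print(a.tolist(),[np.round(onz("wrist",*q,.04,load("w2")[1]),4)[:2].tolist() for q in a])
im,i3=load("w3");h=cv2.cvtColor(im,cv2.COLOR_BGR2HSV)
m=((h[...,0]<8)&(h[...,1]>170)&(h[...,2]>90)).astype(np.uint8);m[240:]=0;m[:,:300]=0
c=max(cv2.findContours(m,cv2.RETR_EXTERNAL,cv2.CHAIN_APPROX_NONE)[0],key=cv2.contourArea);b=cv2.boxPoints(cv2.minAreaRect(c));print("grip",np.round(b,1).tolist(),[np.round(onz("wrist",*q,.085,i3),4)[:2].tolist() for q in b])
m=((h[...,0]>50)&(h[...,0]<75)&(h[...,2]>90)).astype(np.uint8);w=np.zeros_like(m);cv2.circle(w,(287,80),16,1,-1);m&=w
M=cv2.moments(m);u,v=M["m10"]/M["m00"],M["m01"]/M["m00"];print("btn",u,v,onz("wrist",u,v,.052,i3),"tri",meet([ray("wrist",u,v,i3),ray("scene",376.5,180.5)]))
# bed corners at z=.02
for q in [(385,31),(494,31)]: print("bedtop",onz("wrist",*q,.02,i3))
for q in [(376,194),(466,196)]: print("bedend",onz("wrist",*q,.02,load("w2")[1]))
print("wheel",onz("wrist",331,206,.055,i3))
```

```text
amber [[267.4, 87.1, 9.3], [269.1, 191.5, 7.8]] [ 0.4104 -0.2255  0.0249] [[0.4102, -0.2255], [0.4103, -0.2258]]
whiteS [[277.0, 158.2, 16.4], [278.8, 250.7, 14.7]] [ 0.4219 -0.3235  0.0337] [[0.4197, -0.3252], [0.4212, -0.3286]]
whiteL [[272.6, 227.0, 20.3], [273.8, 306.5, 18.4]] [ 0.4092 -0.4344  0.0307] [[0.4081, -0.4374], [0.4079, -0.4398]]
blue [[342.3, 106.2, 8.9], [336.4, 206.6, 7.8]] [ 0.5155 -0.2504  0.0239] [[0.5154, -0.2504], [0.5155, -0.2504]]
blueA [[312.5, 31.1, 7.5], [309.3, 145.3, 6.2]] [ 0.4731 -0.1551  0.0192] [[0.473, -0.1561], [0.4733, -0.1544]]
blueB [[347.7, 159.6, 5.9], [341.6, 248.7, 5.6]] [ 0.5264 -0.3278  0.0178] [[0.5259, -0.3267], [0.5258, -0.3245]]
c++ [[0.7086, -0.0278]]
c-+ [[0.5906, -0.0281]]
c-- [[0.5898, -0.2136], [0.5925, -0.2205]]
c+- [[0.7201, -0.2179], [0.7089, -0.2172]]
[[399, 48], [387, 188], [466, 188], [491, 48]] [[0.5905, -0.0275], [0.5892, -0.2152], [0.7069, -0.2148], [0.7092, -0.0272]]
grip [[307.0, 208.0], [353.0, 208.0], [353.0, 222.0], [307.0, 222.0]] [[0.4732, 0.0142], [0.5357, 0.0144], [0.5365, -0.0062], [0.473, -0.0064]]
btn 285.3164556962025 79.15400843881856 [0.44544917 0.17906327 0.052     ] tri [0.44478407 0.17983901 0.04510955]
bedtop [0.57664343 0.24140235 0.02      ]
bedtop [0.72175393 0.24186461 0.02      ]
bedend [ 0.57757097 -0.23066692  0.02      ]
bedend [ 0.71960054 -0.23357805  0.02      ]
wheel [0.50717576 0.00658034 0.055     ]
```

Emit:
servo_tool --rows '[[[0,0,0,-0.0365,-0.0096,0.025,0.5],[0,0,0,-0.0365,-0.0096,0.025,0.5],[0,0,0,-0.0365,-0.0096,0.025,0.5],[0,0,0,-0.0365,-0.0096,0.025,0.5],[0,0,0,-0.0365,-0.0096,0.025,0.5],[0,0,0,-0.0365,-0.0096,0.025,0.5],[0,0,0,-0.0365,-0.0096,0.025,0.5],[0,0,0,-0.0365,-0.0096,0.025,0.5]]]' --squeeze 30

```text
t: 4.13
tcp_pos: [0.415, -0.2059, 0.1455]
tool_rot: [0.708, 0.706, -0.0, 0.001]
force: [0.9, -0.3, -0.2]
finger_gap: 0.752
gripper_force: 0.0
```

Emit:
servo_tool --rows '[[[0,0,0,0,0,0.025,0.5],[0,0,0,0,0,0.025,0.5],[0,0,0,0,0,0,0.5],[0,0,0,0,0,0,0.5]]]'

```text
t: 4.47
tcp_pos: [0.4151, -0.2031, 0.0955]
tool_rot: [0.708, 0.706, -0.0, -0.002]
force: [0.6, 1.1, -0.4]
finger_gap: 0.752
gripper_force: 0.0
```

Run:
```python
from h import *
s=manip.sense(); print(s["tcp_pos"],s["tool_rot"],s["finger_gap"])
save("w4")
```

```text
[ 0.41507203 -0.20308582  0.09552691] [ 7.08094593e-01  7.06115656e-01 -2.84537404e-04 -1.62693819e-03] 0.7519263926830051
```

View pics/w4.png

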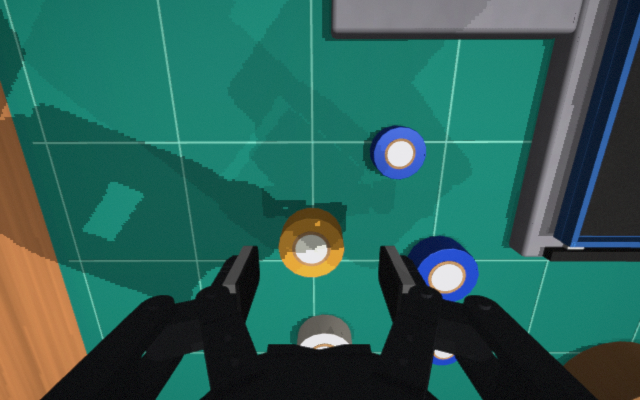

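The picture shows amber at (311,243) between the open fingers. The TCP is about 23 mm short in y, because the fast rows were clipped near the base.

Emit:
servo_tool --rows '[[[0,0,0,-0.0112,-0.0024,0,0.5],[0,0,0,-0.0113,-0.0023,0,0.5],[0,0,0,0,0,0.018,0.5],[0,0,0,0,0,0.018,0.5],[0,0,0,0,0,0.018,0.5],[0,0,0,0,0,0.01,0.5],[0,0,0,0,0,0.01,0.5],[0,0,0,0,0,0,0.5]]]'

```text
t: 5.18
tcp_pos: [0.4118, -0.2242, 0.0218]
tool_rot: [0.707, 0.708, -0.0, -0.0]
force: [-0.0, 0.2, -0.3]
finger_gap: 0.746
gripper_force: 0.0
```

Emit:
servo_tool --rows '[[[0,0,0,0,0,0,-1],[0,0,0,0,0,0,-1],[0,0,0,0,0,0,-1],[0,0,0,0,0,0,-1],[0,0,0,0,0,0,-1]]]'

```text
t: 5.6
tcp_pos: [0.4122, -0.2241, 0.0232]
tool_rot: [0.707, 0.708, 0.0, 0.001]
force: [0.5, -0.8, 3.5]
finger_gap: 0.57
gripper_force: 31.3
```

Emit:
servo_tool --rows '[[[0,0,0,0,0,-0.02,-1],[0,0,0,0,0,-0.03,-1],[0,0,0,0,0,-0.03,-1],[0,0,0,0.006,0.03,0,-1],[0,0,0,0.008,0.04,0,-1],[0,0,0,0.008,0.04,0,-1],[0,0,0,0.008,0.04,0,-1],[0,0,0,0.008,0.04,0,-1]]]' --squeeze 40

```text
t: 6.27
tcp_pos: [0.6033, -0.1847, 0.103]
tool_rot: [0.707, 0.708, -0.0, 0.0]
force: [-0.3, -0.8, -1.0]
finger_gap: 0.571
gripper_force: 41.9
```

Emit:
servo_tool --rows '[[[0,0,0,0.008,0.038,0,-1],[0,0,0,0,0.008,0,-1],[0,0,0,0,0,0,-1],[0,0,0,0,0,0,-1]]]'

```text
t: 6.6
tcp_pos: [0.6466, -0.1769, 0.1019]
tool_rot: [0.706, 0.708, -0.001, -0.001]
force: [-0.2, 0.3, -0.3]
finger_gap: 0.565
gripper_force: 41.9
```

Emit:
servo_tool --rows '[[[0,0,0,-0.0016,0.003,0.015,-1],[0,0,0,0,0,0.015,-1],[0,0,0,0,0,0.01,-1],[0,0,0,0,0,0.005,-1],[0,0,0,0,0,0,-1],[0,0,0,0,0,0,-1]]]'

```text
t: 7.1
tcp_pos: [0.6498, -0.1795, 0.057]
tool_rot: [0.707, 0.707, -0.0, -0.001]
force: [1.0, -0.3, -0.1]
finger_gap: 0.567
gripper_force: 41.9
```

Emit:
servo_tool --rows '[[[0,0,0,0,0,0,0.3],[0,0,0,0,0,0,0.5],[0,0,0,0,0,0,0.5],[0,0,0,0,0,0,0.5],[0,0,0,0,0,-0.02,0.5],[0,0,0,0,0,-0.03,0.5]]]'

```text
t: 7.6
tcp_pos: [0.6483, -0.178, 0.1047]
tool_rot: [0.707, 0.707, -0.001, -0.004]
force: [0.3, -0.4, -0.6]
finger_gap: 0.749
gripper_force: 0.0
```

Emit:
servo_tool --rows '[[[0,0,0,-0.0181,-0.0335,0,0.5],[0,0,0,-0.0181,-0.0335,0,0.5],[0,0,0,-0.0181,-0.0335,0,0.5],[0,0,0,-0.0181,-0.0335,0,0.5],[0,0,0,0,0,0.02,0.5],[0,0,0,0,0,0,0.5],[0,0,0,0,0,0,0.5]]]'

```text
t: 8.18
tcp_pos: [0.5166, -0.2517, 0.0873]
tool_rot: [0.707, 0.707, 0.0, -0.001]
force: [0.6, 0.6, 0.6]
finger_gap: 0.752
gripper_force: 0.0
```

Run:
```python
from h import *
s=manip.sense(); print(s["tcp_pos"])
im=save("w5"); i=load("w5")[1]; h=cv2.cvtColor(im,cv2.COLOR_BGR2HSV); m=((h[...,1]<60)&(h[...,2]>165)).astype(np.uint8)
for c in cv2.findContours(m,cv2.RETR_EXTERNAL,cv2.CHAIN_APPROX_NONE)[0]:
    if cv2.contourArea(c)>150:
        M=cv2.moments(c);u,v=M["m10"]/M["m00"],M["m01"]/M["m00"];print(round(u),round(v),cv2.contourArea(c),np.round(onz("wrist",u,v,.024,i),4))
```

```text
[ 0.51655785 -0.25170353  0.08729145]
329 310 299.5 [ 0.5263 -0.323   0.024 ]
185 295 194.0 [ 0.4155 -0.31    0.024 ]
592 187 351.5 [ 0.7019 -0.2241  0.024 ]
517 185 356.0 [ 0.6509 -0.2228  0.024 ]
457 186 160.5 [ 0.611 -0.223  0.024]
576 124 1688.0 [ 0.6795 -0.183   0.024 ]
246 77 672.0 [ 0.4742 -0.1557  0.024 ]
419 99 1763.5 [ 0.5794 -0.1679  0.024 ]
```

View pics/w5.png

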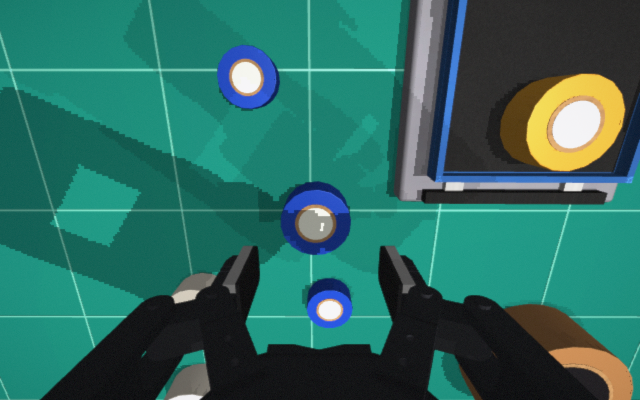

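Blue is at (317,222), centred between the fingers, and amber lies flat in the carriage at (576,124).

Emit:
servo_tool --rows '[[[0,0,0,0.001,-0.001,0.02,0.5],[0,0,0,0,0,0.02,0.5],[0,0,0,0,0,0.014,0.5],[0,0,0,0,0,0.01,0.5],[0,0,0,0,0,0,0.5],[0,0,0,0,0,0,-1],[0,0,0,0,0,0,-1],[0,0,0,0,0,0,-1]]]'

```text
t: 8.9
tcp_pos: [0.5168, -0.251, 0.0246]
tool_rot: [0.707, 0.708, 0.0, 0.001]
force: [-0.2, -0.2, -0.2]
finger_gap: 0.569
gripper_force: 41.3
```

Emit:
servo_tool --rows '[[[0,0,0,0,0,0,-1],[0,0,0,0,0,0,-1],[0,0,0,0,0,-0.02,-1],[0,0,0,0,0,-0.03,-1],[0,0,0,0,0,-0.03,-1]]]'

```text
t: 9.32
tcp_pos: [0.5151, -0.2502, 0.1037]
tool_rot: [0.707, 0.707, -0.0, -0.001]
force: [0.6, 0.3, -0.2]
finger_gap: 0.568
gripper_force: 41.6
```

Emit:
servo_tool --rows '[[[0,0,0,0.03,0.03,0,-1],[0,0,0,0.033,0.035,0,-1],[0,0,0,0.033,0.035,0,-1],[0,0,0,0.033,0.034,0,-1],[0,0,0,0,0,0,-1],[0,0,0,0,0,0,-1]]]'

```text
t: 9.82
tcp_pos: [0.637, -0.1328, 0.1037]
tool_rot: [0.705, 0.709, 0.0, 0.001]
force: [0.3, 0.1, -1.0]
finger_gap: 0.567
gripper_force: 41.7
```

Emit:
servo_tool --rows '[[[0,0,0,0.0113,0.0125,0,-1],[0,0,0,0,0,0.015,-1],[0,0,0,0,0,0.015,-1],[0,0,0,0,0,0.01,-1],[0,0,0,0,0,0.005,-1],[0,0,0,0,0,0,-1],[0,0,0,0,0,0,-1]]]'

```text
t: 10.4
tcp_pos: [0.6478, -0.1243, 0.0585]
tool_rot: [0.707, 0.707, -0.0, -0.0]
force: [-0.3, -0.2, -0.6]
finger_gap: 0.564
gripper_force: 41.6
```

Emit:
servo_tool --rows '[[[0,0,0,0,0,0,0.3],[0,0,0,0,0,0,0.5],[0,0,0,0,0,0,0.5],[0,0,0,0,0,0,0.5],[0,0,0,0,0,-0.02,0.5],[0,0,0,0,0,-0.03,0.5],[0,0,0,-0.015,-0.035,0,0.5]]]'

```text
t: 10.98
tcp_pos: [0.623, -0.1392, 0.1147]
tool_rot: [0.705, 0.709, 0.005, 0.009]
force: [1.9, -1.8, 0.3]
finger_gap: 0.75
gripper_force: 0.0
```

Emit:
servo_tool --rows '[[[0,0,0,-0.0265,-0.0279,0,0.5],[0,0,0,-0.0265,-0.0279,0,0.5],[0,0,0,-0.0265,-0.0279,0,0.5],[0,0,0,-0.0265,-0.0279,0,0.5],[0,0,0,-0.0265,-0.0279,0,0.5],[0,0,0,-0.0265,-0.0279,0,0.5],[0,0,0,-0.0265,-0.0279,0,0.5],[0,0,0,0,0,0,0.5]]]'

```text
t: 11.65
tcp_pos: [0.4145, -0.3291, 0.109]
tool_rot: [0.709, 0.705, -0.001, 0.001]
force: [1.0, -0.1, -0.9]
finger_gap: 0.75
gripper_force: 0.0
```

Emit:
servo_tool --rows '[[[0,0,0,0,0,0.01,0.5],[0,0,0,0,0,0,0.5],[0,0,0,0,0,0,0.5]]]'

```text
t: 11.9
tcp_pos: [0.4184, -0.3231, 0.0979]
tool_rot: [0.706, 0.708, 0.0, -0.001]
force: [0.1, 0.1, 0.6]
finger_gap: 0.751
gripper_force: 0.0
```

Run:
```python
from h import *
s=manip.sense(); print(s["tcp_pos"])
im=save("w6"); i=load("w6")[1]
print("expected px",proj("wrist",[.420,-.325,.024],i),proj("wrist",[.420,-.325,0],i))
cv2.imwrite("pics/w6c.png",im[130:400,120:640])
```

```text
[ 0.41843546 -0.32305607  0.09785095]
expected px [318.94106433 221.76281662] [318.92455111 210.51932965]
```

View pics/w6c.png

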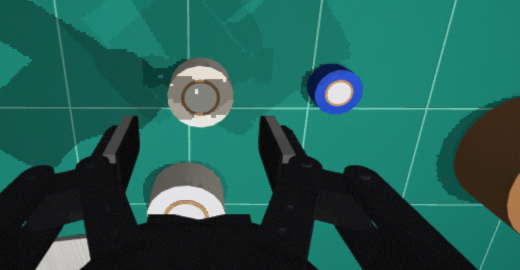

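White's ring centre is at full-image (320,226), so it sits about 3 mm further in -y than estimated.

Emit:
servo_tool --rows '[[[0,0,0,-0.004,0.002,0.02,0.5],[0,0,0,0,0,0.02,0.5],[0,0,0,0,0,0.02,0.5],[0,0,0,0,0,0.0145,0.5],[0,0,0,0,0,0,0.5],[0,0,0,0,0,0,-1],[0,0,0,0,0,0,-1],[0,0,0,0,0,0,-1]]]'

```text
t: 12.62
tcp_pos: [0.421, -0.3285, 0.0251]
tool_rot: [0.706, 0.708, -0.0, 0.001]
force: [-0.4, -0.1, 0.4]
finger_gap: 0.567
gripper_force: 41.3
```

Emit:
servo_tool --rows '[[[0,0,0,0,0,0,-1],[0,0,0,0,0,0,-1],[0,0,0,0,0,-0.02,-1],[0,0,0,0,0,-0.03,-1],[0,0,0,0,0,-0.03,-1]]]'

```text
t: 13.03
tcp_pos: [0.4195, -0.3278, 0.1045]
tool_rot: [0.707, 0.707, 0.0, -0.001]
force: [0.2, 0.5, -0.1]
finger_gap: 0.566
gripper_force: 41.6
```

Emit:
servo_tool --rows '[[[0,0,0,0.028,0.025,0,-1],[0,0,0,0.029,0.026,0,-1],[0,0,0,0.029,0.026,0,-1],[0,0,0,0.029,0.026,0,-1],[0,0,0,0.029,0.026,0,-1],[0,0,0,0.029,0.026,0,-1],[0,0,0,0.029,0.026,0,-1],[0,0,0,0.029,0.026,0,-1]]]'

```text
t: 13.7
tcp_pos: [0.6278, -0.0955, 0.1045]
tool_rot: [0.707, 0.708, 0.0, 0.0]
force: [0.2, -0.8, -1.9]
finger_gap: 0.569
gripper_force: 41.6
```

Emit:
servo_tool --rows '[[[0,0,0,0.026,0.02,0,-1],[0,0,0,0,0,0,-1],[0,0,0,0,0,0,-1]]]'

```text
t: 13.95
tcp_pos: [0.6475, -0.0692, 0.1042]
tool_rot: [0.705, 0.709, 0.0, 0.0]
force: [-0.1, 0.1, -1.4]
finger_gap: 0.567
gripper_force: 41.6
```

Emit:
servo_tool --rows '[[[0,0,0,0.0035,0.002,0.015,-1],[0,0,0,0,0,0.015,-1],[0,0,0,0,0,0.01,-1],[0,0,0,0,0,0.006,-1],[0,0,0,0,0,0,-1],[0,0,0,0,0,0,-1]]]'

```text
t: 14.45
tcp_pos: [0.6482, -0.0685, 0.0575]
tool_rot: [0.707, 0.707, -0.0, -0.0]
force: [0.5, -0.6, -1.5]
finger_gap: 0.573
gripper_force: 29.4
```

Emit:
servo_tool --rows '[[[0,0,0,0,0,0,0.3],[0,0,0,0,0,0,0.5],[0,0,0,0,0,0,0.5],[0,0,0,0,0,0,0.5],[0,0,0,0,0,-0.02,0.5],[0,0,0,0,0,-0.04,0.5],[0,0,0,0,0,-0.04,0.5],[0,0,0,-0.01,-0.04,0,0.5]]]'

```text
t: 15.12
tcp_pos: [0.6222, -0.0796, 0.1676]
tool_rot: [0.706, 0.708, 0.008, 0.013]
force: [2.9, -2.5, 1.5]
finger_gap: 0.751
gripper_force: 0.0
```

Emit:
servo_tool --rows '[[[0,0,0,-0.015,-0.038,0,0.5],[0,0,0,-0.015,-0.038,0,0.5],[0,0,0,0,0,0,0.5],[0,0,0,0,0,0,0.5]]]'

```text
t: 15.45
tcp_pos: [0.5306, -0.1079, 0.1583]
tool_rot: [0.707, 0.707, -0.0, -0.001]
force: [0.7, 0.3, 0.2]
finger_gap: 0.747
gripper_force: 0.0
```

Run:
```python
from h import *
s=manip.sense(); print(s["tcp_pos"])
save("w7"); save("s1","scene")
im,i=load("w7"); h=cv2.cvtColor(im,cv2.COLOR_BGR2HSV); m=((h[...,1]<60)&(h[...,2]>150)).astype(np.uint8)
for c in cv2.findContours(m,cv2.RETR_EXTERNAL,cv2.CHAIN_APPROX_NONE)[0]:
    if cv2.contourArea(c)>150:
        M=cv2.moments(c);u,v=M["m10"]/M["m00"],M["m01"]/M["m00"];print(round(u),round(v),cv2.contourArea(c),np.round(onz("wrist",u,v,.056,i),4))
a=cv2.imread("pics/s1.png")[150:310,120:490]; cv2.imwrite("pics/chk1.png",np.hstack([cv2.resize(im,(480,300)),cv2.resize(a,(320,300))]))
```

```text
[ 0.53063821 -0.10788208  0.15828313]
451 283 446.5 [ 0.6516 -0.1814  0.056 ]
365 275 387.5 [ 0.5736 -0.1734  0.056 ]
260 238 203.0 [ 0.4814 -0.137   0.056 ]
458 225 552.0 [ 0.6497 -0.1244  0.056 ]
217 156 303.5 [ 0.4518 -0.066   0.056 ]
467 161 2950.0 [ 0.6495 -0.07    0.056 ]
344 132 871.0 [ 0.5512 -0.0472  0.056 ]
388 92 391.0 [ 0.583  -0.0189  0.056 ]
352 97 183.5 [ 0.5567 -0.0222  0.056 ]
450 94 1304.5 [ 0.6286 -0.0201  0.056 ]
520 93 761.5 [ 0.6804 -0.0193  0.056 ]
590 157 4180.5 [ 0.7451 -0.0669  0.056 ]
194 48 509.0 [0.444  0.0105 0.056 ]
579 45 5328.0 [0.7145 0.0124 0.056 ]
523 13 389.0 [0.6708 0.0319 0.056 ]
434 31 6594.5 [0.6119 0.0207 0.056 ]
296 59 10168.0 [0.5161 0.0034 0.056 ]
```

View pics/chk1.png

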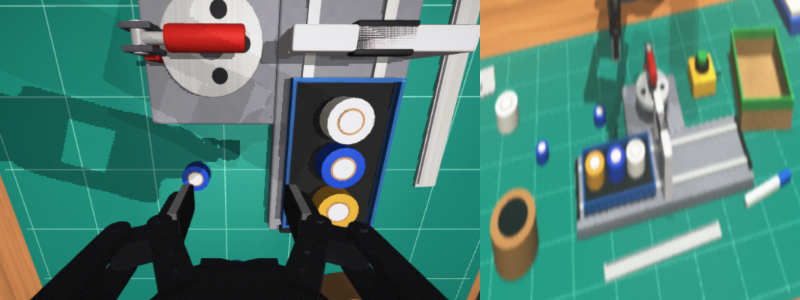

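All three rolls lie flat in the carriage: white (467,161), blue (458,225) and amber (451,283) in w7. Next is the start button.

Emit:
servo_tool --rows '[[[0,0,0,0.0359,-0.0107,0,-1],[0,0,0,0.0359,-0.0107,0,-1],[0,0,0,0.0359,-0.0107,0,-1],[0,0,0,0.0359,-0.0107,0,-1],[0,0,0,0.0359,-0.0107,0,-1],[0,0,0,0.0359,-0.0107,0,-1],[0,0,0,0.0359,-0.0107,0,-1],[0,0,0,0.0359,-0.0107,0,-1]]]'

```text
t: 16.22
tcp_pos: [0.4482, 0.1822, 0.1582]
tool_rot: [0.706, 0.708, 0.001, 0.001]
force: [0.7, -0.0, -1.3]
finger_gap: 0.005
gripper_force: 0.0
```

Emit:
servo_tool --rows '[[[0,0,0,0,0,0.03,-1],[0,0,0,0,0,0.03,-1],[0,0,0,0,0,0,-1],[0,0,0,0,0,0,-1]]]'

```text
t: 16.55
tcp_pos: [0.4472, 0.1802, 0.0969]
tool_rot: [0.706, 0.708, -0.001, -0.001]
force: [-0.1, 0.6, 0.0]
finger_gap: 0.001
gripper_force: 0.0
```

Run:
```python
from h import *
s=manip.sense(); print(s["tcp_pos"],s["finger_gap"])
im=save("w8"); i=load("w8")[1]; h=cv2.cvtColor(im,cv2.COLOR_BGR2HSV)
print(proj("wrist",[.4453,.179,.052],i),proj("wrist",[.4453,.179,.06],i))
m=((h[...,0]>50)&(h[...,0]<70)&(h[...,1]>120)).astype(np.uint8)
for c in cv2.findContours(m,cv2.RETR_EXTERNAL,cv2.CHAIN_APPROX_NONE)[0]:
    if cv2.contourArea(c)>150:
        M=cv2.moments(c);u,v=M["m10"]/M["m00"],M["m01"]/M["m00"];print(round(u),round(v),cv2.contourArea(c),np.round(onz("wrist",u,v,.052,i),4))
s=load("s1")[0]
im2=manip.snapshot("scene"); cv2.imwrite("pics/chk2.png",np.hstack([cv2.resize(im,(480,300)),cv2.resize(im2[150:310,270:520],(320,300))]))
```

```text
[0.44717007 0.1802412  0.09693562] 0.00145860506947171
[313.74219929 237.86787168] [313.5079555  243.55393043]
313 229 1279.5 [0.4447 0.1853 0.052 ]
452 60 9346.5 [0.5191 0.2831 0.052 ]
```

View pics/chk2.png

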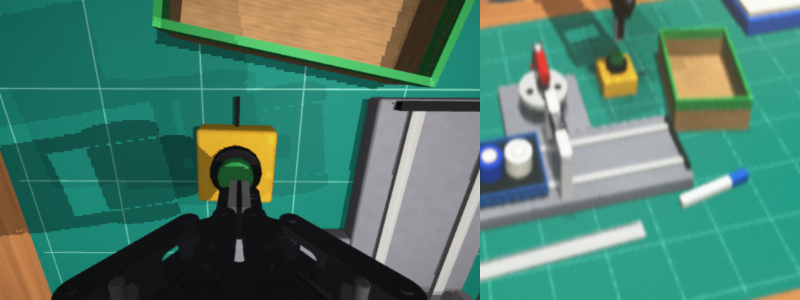

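The shut fingertips hang right over the button, at about (237,170) in the left panel.

Emit:
servo_tool --rows '[[[0,0,0,0,-0.002,0.02,-1],[0,0,0,0,0,0.006,-1],[0,0,0,0,0,0.004,-1],[0,0,0,0,0,0.004,-1],[0,0,0,0,0,0,-1],[0,0,0,0,0,0,-1]]]'

```text
t: 17.15
tcp_pos: [0.4456, 0.1791, 0.0652]
tool_rot: [0.707, 0.707, 0.001, 0.001]
force: [-0.5, -0.8, 4.4]
finger_gap: 0.003
gripper_force: 2.4
```

Emit:
servo_tool --rows '[[[0,0,0,0,0,0.003,-1],[0,0,0,0,0,0,-1],[0,0,0,0,0,0,-1]]]'

```text
t: 17.4
tcp_pos: [0.4457, 0.1791, 0.0646]
tool_rot: [0.707, 0.708, 0.001, 0.001]
force: [-5.2, -1.9, 28.3]
finger_gap: -0.002
gripper_force: 14.0
```

The button bottomed out at 28 N. Now I release it, move above the handle and turn to yaw 0.

Emit:
servo_tool --rows '[[[0,0,0,0,0,-0.03,-1],[0,0,0,0,0,-0.03,-1],[0,0,0,0,0,-0.03,-1],[0,0,0,-0.035,0.0127,0,-0.2],[0,0,0,-0.035,0.0127,0,-0.2],[0,0,0,-0.035,0.0127,0,-0.2],[0,0,0,-0.035,0.0127,0,-0.2],[0,0,0,-0.035,0.0127,0,-0.2]]]' --squeeze 25

```text
t: 18.07
tcp_pos: [0.5094, 0.0026, 0.1521]
tool_rot: [0.707, 0.707, 0.001, 0.001]
force: [-0.0, 0.0, -0.6]
finger_gap: 0.402
gripper_force: 0.0
```

Emit:
servo_tool --rows '[[[0,0,6.92,0,0,0,-0.2],[0,0,6.92,0,0,0,-0.2],[0,0,6.92,0,0,0,-0.2],[0,0,6.92,0,0,0,-0.2],[0,0,6.92,0,0,0,-0.2],[0,0,6.92,0,0,0,-0.2],[0,0,6.92,0,0,0,-0.2],[0,0,6.92,0,0,0,-0.2]]]'

```text
t: 18.73
tcp_pos: [0.509, 0.0041, 0.1518]
tool_rot: [0.955, 0.295, 0.001, 0.0]
force: [-0.5, 0.9, -0.4]
finger_gap: 0.399
gripper_force: 0.0
```

Emit:
servo_tool --rows '[[[0,0,6.92,0,0,0,-0.2],[0,0,6.92,0,0,0,-0.2],[0,0,6.92,0,0,0,-0.2],[0,0,6.92,0,0,0,-0.2],[0,0,6.92,0,0,0,-0.2],[0,0,0,0,0,0,-0.2],[0,0,0,0,0,0,-0.2]]]'

```text
t: 19.32
tcp_pos: [0.5089, 0.0042, 0.1516]
tool_rot: [1.0, 0.002, 0.001, 0.0]
force: [-0.1, 0.3, 0.3]
finger_gap: 0.404
gripper_force: 0.0
```

Run:
```python
from h import *
s=manip.sense(); print(s["tcp_pos"],s["tool_rot"],s["finger_gap"])
im=save("w9"); i=load("w9")[1]; h=cv2.cvtColor(im,cv2.COLOR_BGR2HSV)
m=((h[...,0]<8)&(h[...,1]>150)&(h[...,2]>60)).astype(np.uint8)
c=max(cv2.findContours(m,cv2.RETR_EXTERNAL,cv2.CHAIN_APPROX_NONE)[0],key=cv2.contourArea)
b=cv2.boxPoints(cv2.minAreaRect(c)); print(np.round(b),[np.round(onz("wrist",*q,.085,i),4)[:2].tolist() for q in b])
```

```text
[0.50888148 0.00424832 0.15159746] [9.99997272e-01 2.27333018e-03 5.28145981e-04 1.00092238e-04] 0.40414822041773124
[[305. 183.]
 [336. 183.]
 [336. 283.]
 [305. 283.]] [[0.5388, 0.0145], [0.5389, -0.0066], [0.4598, -0.0084], [0.4597, 0.0153]]
```

View pics/w9.png

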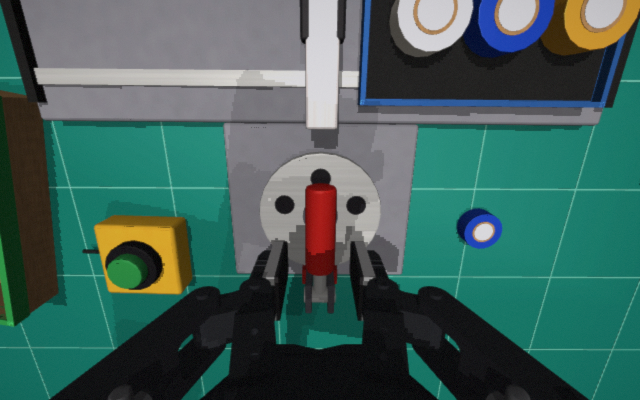

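The red grip lies centred between the fingers, at columns 305–336. Button up, rolls still in the carriage. Going down to grip it.

Emit:
servo_tool --rows '[[[0,0,0,0,0,0.02,-0.2],[0,0,0,0,0,0.02,-0.2],[0,0,0,0,0,0.0165,-0.2],[0,0,0,0,0,0.01,-0.2],[0,0,0,0,0,0,-1],[0,0,0,0,0,0,-1],[0,0,0,0,0,0,-1],[0,0,0,0,0,0,-1]]]'

```text
t: 20.03
tcp_pos: [0.5076, 0.004, 0.0845]
tool_rot: [1.0, 0.001, -0.001, 0.0]
force: [-2.3, -4.2, -7.1]
finger_gap: 0.251
gripper_force: 24.7
```

Emit:
servo_tool --rows '[[[0,0,0,-0.0009,0,-0.0104,-1],[0,0,0,-0.0027,0,-0.0101,-1],[0,0,0,-0.0044,0,-0.0095,-1],[0,0,0,-0.006,0,-0.0086,-1],[0,0,0,-0.0074,0,-0.0074,-1],[0,0,0,0,0,0,-1]]]'

```text
t: 20.53
tcp_pos: [0.4874, 0.0041, 0.1329]
tool_rot: [1.0, 0.001, 0.002, 0.001]
force: [-0.3, -4.8, -1.7]
finger_gap: 0.245
gripper_force: 25.5
```

Emit:
servo_tool --rows '[[[0,0,0,-0.0086,0,-0.006,-1],[0,0,0,-0.0095,0,-0.0044,-1],[0,0,0,-0.0101,0,-0.0027,-1],[0,0,0,-0.0104,0,-0.0009,-1],[0,0,0,0,0,0,-1],[0,0,0,0,0,0,-1]]]'

```text
t: 21.03
tcp_pos: [0.4469, 0.0049, 0.1459]
tool_rot: [1.0, 0.001, -0.0, -0.0]
force: [-1.0, -2.8, 12.3]
finger_gap: 0.243
gripper_force: 29.4
```

Run:
```python
from h import *
s=manip.sense(); print(s["tcp_pos"],s["force"],s["ft_torque"],s["finger_gap"])
im=save("s2","scene"); h=cv2.cvtColor(im,cv2.COLOR_BGR2HSV)
m=((h[...,0]<8)&(h[...,1]>150)&(h[...,2]>60)).astype(np.uint8); m[:150]=0;m[230:]=0;m[:,:290]=0;m[:,350:]=0
print([cv2.boundingRect(c) for c in cv2.findContours(m,cv2.RETR_EXTERNAL,cv2.CHAIN_APPROX_NONE)[0]])
for z in (.085,.107,.145,.172): print(proj("scene",[.449,.004,z]))
```

```text
[0.44687425 0.00490076 0.14591918] [-1.00417629 -2.82588396 12.2917032 ] [-0.34992631  0.07795734 -0.06651373] 0.24310932983919226
[(310, 185, 2, 1), (315, 176, 4, 8), (312, 150, 7, 20)]
[314.17677543 175.56005601]
[313.97749756 168.24240985]
[313.624756   155.28945176]
[313.36731581 145.83603803]
```

Emit:
servo_tool --rows '[[[0,0,0,0.0005,-0.007,0,-1],[0,0,0,0.0014,-0.0072,0,-1],[0,0,0,0.0055,-0.0133,0,-1],[0,0,0,0.0087,-0.0114,0,-1],[0,0,0,0.0114,-0.0087,0,-1],[0,0,0,0.0133,-0.0055,0,-1],[0,0,0,0.0142,-0.0019,0,-1]]]'

```text
t: 21.67
tcp_pos: [0.5002, 0.0592, 0.145]
tool_rot: [1.0, 0.003, -0.003, 0.001]
force: [-5.2, -14.2, 6.9]
finger_gap: 0.249
gripper_force: 34.5
```

Emit:
servo_tool --rows '[[[0,0,0,0.0142,0.0024,0,-1],[0,0,0,0.0133,0.006,0,-1],[0,0,0,0.0114,0.0088,0,-1],[0,0,0,0.0087,0.0114,0,-1],[0,0,0,0.0055,0.0133,0,-1],[0,0,0,0.0019,0.0142,0,-1]]]'

```text
t: 22.17
tcp_pos: [0.5512, 0.0053, 0.1449]
tool_rot: [1.0, 0.001, -0.008, -0.002]
force: [-11.7, 2.8, 15.2]
finger_gap: 0.247
gripper_force: 34.2
```

Emit:
servo_tool --rows '[[[0,0,0,-0.0024,0.0142,0,-1],[0,0,0,-0.006,0.0133,0,-1],[0,0,0,-0.0092,0.0114,0,-1],[0,0,0,-0.0118,0.0087,0,-1],[0,0,0,-0.0136,0.0055,0,-1],[0,0,0,-0.0142,0.0019,0,-1]]]'

```text
t: 22.67
tcp_pos: [0.5012, -0.0513, 0.145]
tool_rot: [1.0, 0.0, 0.001, -0.0]
force: [4.8, -1.7, -0.9]
finger_gap: 0.246
gripper_force: 32.8
```

Forces are small now. Last quadrant, with a slight overshoot into the stop.

Emit:
servo_tool --rows '[[[0,0,0,-0.0142,-0.0019,0,-1],[0,0,0,-0.0133,-0.0055,0,-1],[0,0,0,-0.0114,-0.0087,0,-1],[0,0,0,-0.0087,-0.0114,0,-1],[0,0,0,-0.0055,-0.0133,0,-1],[0,0,0,-0.0015,-0.0142,0,-1],[0,0,0,0,0,0,-1]]]'

```text
t: 23.25
tcp_pos: [0.4411, 0.0042, 0.145]
tool_rot: [1.0, 0.003, -0.005, 0.001]
force: [-7.2, -7.4, 10.8]
finger_gap: 0.243
gripper_force: 33.9
```

Emit:
servo_tool --rows '[[[0,0,0,0,-0.003,0,-1],[0,0,0,0,0,0,-1],[0,0,0,0,0,0,-1]]]'

```text
t: 23.5
tcp_pos: [0.4415, 0.0048, 0.145]
tool_rot: [1.0, 0.003, -0.005, 0.002]
force: [-8.2, -15.9, 10.7]
finger_gap: 0.246
gripper_force: 34.7
```

Run:
```python
from h import *
s=manip.sense(); print(s["tcp_pos"],s["force"],s["ft_torque"],s["finger_gap"])
save("s3","scene"); im=save("w10"); i=load("w10")[1]
h=cv2.cvtColor(im,cv2.COLOR_BGR2HSV); m=((h[...,0]>100)&(h[...,0]<125)&(h[...,1]>130)&(h[...,2]>60)).astype(np.uint8)
for c in cv2.findContours(m,cv2.RETR_EXTERNAL,cv2.CHAIN_APPROX_NONE)[0]:
    if cv2.contourArea(c)>100: print(cv2.boundingRect(c),[np.round(onz("wrist",*q[0].astype(float),.04,i),3)[:2].tolist() for q in cv2.approxPolyDP(c,6,True)][:6])
a=cv2.imread("pics/s3.png")[140:300,180:500]
cv2.imwrite("pics/chk3.png",np.hstack([cv2.resize(a,(500,250)),cv2.resize(im,(300,250))]))
```

```text
[0.44154994 0.00484532 0.14500293] [ -8.21082984 -15.9014884   10.66616593] [-2.80436641  1.43802215 -0.09444705] 0.24562524018387702
(473, 140, 50, 44) [[0.493, -0.123], [0.485, -0.117], [0.467, -0.127], [0.461, -0.139], [0.466, -0.153], [0.488, -0.153]]
```

View pics/chk3.png

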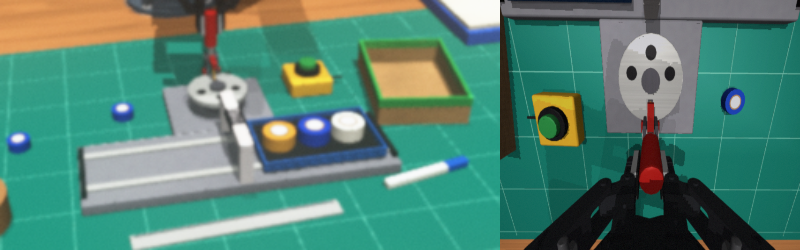

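The carriage sits at the far end with amber, blue and white flat in it (left panel, 277/315/348,128). The handle is upright. Now I release it and go up to look at the rolls and box.

Emit:
servo_tool --rows '[[[0,0,0,0.001,0.002,0,-0.2],[0,0,0,0,0,0,-0.1],[0,0,0,0,0,0,-0.1],[0,0,0,0,0,-0.02,-0.1],[0,0,0,0,0,-0.04,-0.1],[0,0,0,0,0,-0.04,-0.1],[0,0,0,0,0,-0.02,-0.1],[0,0,-6.92,0,0,0,0.3]]]'

```text
t: 24.27
tcp_pos: [0.4497, 0.0047, 0.2688]
tool_rot: [0.998, 0.063, 0.004, 0.001]
force: [0.3, 0.2, 0.2]
finger_gap: 0.578
gripper_force: 0.0
```

Emit:
servo_tool --rows '[[[0,0,-6.92,0,0,0,0.5],[0,0,-6.92,0,0,0,0.5],[0,0,-6.92,0,0,0,0.5],[0,0,-6.92,0,0,0,0.5],[0,0,-6.92,0,0,0,0.5],[0,0,-6.92,0,0,0,0.5],[0,0,-6.92,0,0,0,0.5],[0,0,-6.92,0,0,0,0.5]]]'

```text
t: 24.93
tcp_pos: [0.4466, 0.0053, 0.264]
tool_rot: [0.854, 0.521, -0.001, -0.001]
force: [-0.5, -1.0, -0.2]
finger_gap: 0.753
gripper_force: 0.0
```

Emit:
servo_tool --rows '[[[0,0,-6.92,0,0,0,0.5],[0,0,-6.92,0,0,0,0.5],[0,0,-6.92,0,0,0,0.5],[0,0,-6.92,0,0,0,0.5],[0,0,0,0.024,0.033,0,0.5],[0,0,0,0.024,0.033,0,0.5],[0,0,0,0.024,0.033,0,0.5],[0,0,0,0.024,0.033,0,0.5]]]'

```text
t: 25.6
tcp_pos: [0.5796, 0.1024, 0.264]
tool_rot: [0.707, 0.708, -0.001, -0.001]
force: [1.3, -1.1, 0.5]
finger_gap: 0.75
gripper_force: 0.0
```

Emit:
servo_tool --rows '[[[0,0,0,0.01,0,0,0.5],[0,0,0,0,0,0,0.5],[0,0,0,0,0,0,0.5]]]'

```text
t: 25.85
tcp_pos: [0.5777, 0.1113, 0.2634]
tool_rot: [0.706, 0.708, -0.002, -0.002]
force: [-0.2, 0.6, -0.6]
finger_gap: 0.75
gripper_force: 0.0
```

```bash
cat > look.py <<'E'
import sys
from h import *
def labels(n,z=.056):
    im,i=load(n); h=cv2.cvtColor(im,cv2.COLOR_BGR2HSV); m=((h[...,1]<70)&(h[...,2]>130)).astype(np.uint8)
    for c in cv2.findContours(m,cv2.RETR_EXTERNAL,cv2.CHAIN_APPROX_NONE)[0]:
        A=cv2.contourArea(c); (x,y),r=cv2.minEnclosingCircle(c)
        if A>100 and A>.6*np.pi*r*r: print("disk",round(x),round(y),round(r,1),np.round(onz("wrist",x,y,z,i),4)[:2])
def box(n):
    im,i=load(n); h=cv2.cvtColor(im,cv2.COLOR_BGR2HSV); m=((h[...,0]>50)&(h[...,0]<68)&(h[...,1]>150)&(h[...,2]>90)).astype(np.uint8)
    for c in sorted(cv2.findContours(m,cv2.RETR_EXTERNAL,cv2.CHAIN_APPROX_NONE)[0],key=cv2.contourArea)[-2:]:
        a=cv2.approxPolyDP(cv2.convexHull(c),5,True)[:,0]; print("green",a.tolist(),[np.round(onz("wrist",*q.astype(float),.05,i),3)[:2].tolist() for q in a])
E
python3 - <<'E'
from look import *
s=manip.sense(); print(s["tcp_pos"],s["tool_rot"],s["finger_gap"])
save("w11"); labels("w11"); box("w11")
E
```

```text
[0.57774387 0.11125624 0.26340785] [ 0.70596603  0.70824242 -0.00150298 -0.00154389] 0.7498330286982541
disk 380 210 10.1 [0.6527 0.0703]
disk 381 164 10.9 [0.6509 0.127 ]
disk 385 115 23.8 [0.6511 0.1812]
green [[197, 102], [213, 111], [213, 123], [204, 130], [187, 115]] [[0.443, 0.194], [0.46, 0.185], [0.458, 0.172], [0.447, 0.164], [0.43, 0.18]]
green [[152, 0], [179, 0], [306, 34]] [[0.41, 0.291], [0.437, 0.291], [0.565, 0.261]]
```

Emit:
servo_tool --rows '[[[0,0,0,0.04,-0.01,0,0.5],[0,0,0,0.04,-0.01,0,0.5],[0,0,0,0.04,-0.01,0,0.5],[0,0,0,0.03,-0.01,0,0.5],[0,0,0,0,0,0,0.5],[0,0,0,0,0,0,0.5]]]'

```text
t: 26.4
tcp_pos: [0.5377, 0.2604, 0.2647]
tool_rot: [0.706, 0.708, -0.001, -0.0]
force: [-0.1, 0.5, -0.8]
finger_gap: 0.749
gripper_force: 0.0
```

Run:
```python
from look import *
s=manip.sense(); print(s["tcp_pos"],s["tool_rot"])
save("w12"); labels("w12"); box("w12")
im,i=load("w12")
```

```text
[0.53765773 0.26044437 0.26466194] [ 7.05919510e-01  7.08291649e-01 -7.48672801e-04 -1.56529354e-04]
disk 407 237 19.8 [0.6505 0.1816]
green [[253, 228], [256, 242], [239, 245], [238, 228]] [[0.455, 0.191], [0.458, 0.171], [0.436, 0.167], [0.436, 0.191]]
green [[199, 1], [312, 23], [370, 157], [365, 179], [190, 144]] [[0.418, 0.44], [0.531, 0.421], [0.599, 0.282], [0.595, 0.256], [0.389, 0.297]]
```

Emit:
servo_tool --rows '[[[0,0,0,-0.0198,0.0283,0.02,0.5],[0,0,0,-0.0198,0.0283,0.02,0.5],[0,0,0,-0.0198,0.0283,0.02,0.5],[0,0,0,-0.0197,0.0283,0.02,0.5],[0,0,0,0,0,0.03,0.5],[0,0,0,0,0,0.03,0.5],[0,0,0,0,0,0,0.5],[0,0,0,0,0,0,0.5]]]' --squeeze 40

```text
t: 27.12
tcp_pos: [0.6515, 0.1789, 0.1228]
tool_rot: [0.708, 0.707, -0.002, -0.002]
force: [-0.3, -0.6, -0.1]
finger_gap: 0.756
gripper_force: 0.0
```

Run:
```python
from look import *
s=manip.sense(); print(s["tcp_pos"],s["tool_rot"])
save("w13"); labels("w13"); i=load("w13")[1]; print(proj("wrist",[.6508,.1814,.056],i))
```

```text
[0.65147364 0.17885997 0.12280835] [ 0.70769981  0.70650798 -0.00221711 -0.00159451]
disk 316 286 15.7 [0.6506 0.1268]
disk 317 217 34.9 [0.6511 0.1834]
[316.29345242 219.52657175]
```

Emit:
servo_tool --rows '[[[0,0,0,0.003,-0.001,0.02,0.5],[0,0,0,0,0,0.02,0.5],[0,0,0,0,0,0.016,0.5],[0,0,0,0,0,0.009,0.5],[0,0,0,0,0,0,0.5],[0,0,0,0,0,0,-1],[0,0,0,0,0,0,-1],[0,0,0,0,0,0,-1]]]'

```text
t: 27.83
tcp_pos: [0.6534, 0.1846, 0.0619]
tool_rot: [0.707, 0.708, 0.002, 0.001]
force: [-0.4, -0.2, 3.6]
finger_gap: 0.563
gripper_force: 41.7
```

Emit:
servo_tool --rows '[[[0,0,0,0,0,0,-1],[0,0,0,0,0,0,-1],[0,0,0,0,0,-0.02,-1],[0,0,0,0,0,-0.03,-1],[0,0,0,0,0,-0.02,-1],[0,0,0,0,0,0,-1]]]'

```text
t: 28.33
tcp_pos: [0.6552, 0.1849, 0.135]
tool_rot: [0.707, 0.708, 0.004, 0.003]
force: [0.9, 0.3, -0.0]
finger_gap: 0.566
gripper_force: 41.6
```

Emit:
servo_tool --rows '[[[0,0,0,0.0328,-0.0237,0,-1],[0,0,0,0.0328,-0.0237,0,-1],[0,0,0,0.0328,-0.0237,0,-1],[0,0,0,0.0328,-0.0237,0,-1],[0,0,0,0.0327,-0.0237,0,-1],[0,0,0,0.0327,-0.0237,0,-1],[0,0,0,0,0,0,-1],[0,0,0,0,0,0,-1]]]'

```text
t: 29.0
tcp_pos: [0.507, 0.3827, 0.1288]
tool_rot: [0.705, 0.709, -0.001, -0.0]
force: [0.3, 0.1, -0.8]
finger_gap: 0.564
gripper_force: 41.5
```

Emit:
servo_tool --rows '[[[0,0,0,0,0,0.03,-1],[0,0,0,0,0,0.03,-1],[0,0,0,0,0,0.02,-1],[0,0,0,0,0,0.01,-1],[0,0,0,0,0,0,-1],[0,0,0,0,0,0,-1]]]'

```text
t: 29.5
tcp_pos: [0.5102, 0.38, 0.0393]
tool_rot: [0.707, 0.707, -0.0, 0.0]
force: [0.1, 0.5, 0.6]
finger_gap: 0.563
gripper_force: 41.6
```

Emit:
servo_tool --rows '[[[0,0,0,0,0,0.002,-1],[0,0,0,0,0,0,0.3],[0,0,0,0,0,0,0.4],[0,0,0,0,0,0,0.4],[0,0,0,0,0,0,0.4],[0,0,0,0,0,-0.02,0.4],[0,0,0,0,0,-0.04,0.4],[0,0,0,0,0,-0.04,0.4]]]'

```text
t: 30.17
tcp_pos: [0.5081, 0.3802, 0.1372]
tool_rot: [0.707, 0.708, -0.002, -0.001]
force: [1.4, 1.3, 0.6]
finger_gap: 0.701
gripper_force: 0.0
```

Emit:
servo_tool --rows '[[[0,0,0,-0.0316,0.0176,0,0.5],[0,0,0,-0.0316,0.0176,0,0.5],[0,0,0,-0.0316,0.0176,0,0.5],[0,0,0,-0.0316,0.0176,0,0.5],[0,0,0,-0.0316,0.0176,0,0.5],[0,0,0,-0.0316,0.0176,0,0.5],[0,0,0,-0.0316,0.0176,0,0.5],[0,0,0,-0.0316,0.0173,0,0.5]]]'

```text
t: 30.83
tcp_pos: [0.6509, 0.1266, 0.138]
tool_rot: [0.707, 0.708, 0.0, 0.0]
force: [0.3, 1.5, -0.2]
finger_gap: 0.745
gripper_force: 0.0
```

Emit:
servo_tool --rows '[[[0,0,0,0,0,0.015,0.5],[0,0,0,0,0,0,0.5],[0,0,0,0,0,0,0.5]]]'

```text
t: 31.08
tcp_pos: [0.649, 0.128, 0.1218]
tool_rot: [0.707, 0.707, -0.001, -0.001]
force: [-0.6, 0.1, -0.1]
finger_gap: 0.751
gripper_force: 0.0
```

Run:
```python
from look import *
s=manip.sense(); print(s["tcp_pos"],s["tool_rot"])
save("w14"); labels("w14"); i=load("w14")[1]; print(proj("wrist",[.6506,.1268,.056],i))
```

```text
[0.64899127 0.12801699 0.12179559] [ 0.70698176  0.70723001 -0.00099752 -0.00123113]
disk 322 292 15.7 [0.6524 0.0705]
disk 319 225 17.0 [0.6506 0.1267]
[319.25466568 225.08174357]
```

Emit:
servo_tool --rows '[[[0,0,0,-0.001,0.0015,0.02,0.5],[0,0,0,0,0,0.02,0.5],[0,0,0,0,0,0.015,0.5],[0,0,0,0,0,0.009,0.5],[0,0,0,0,0,0,0.5],[0,0,0,0,0,0,0.5]]]'

```text
t: 31.63
tcp_pos: [0.6514, 0.1283, 0.0588]
tool_rot: [0.706, 0.708, -0.0, -0.0]
force: [-0.0, -0.3, -0.1]
finger_gap: 0.751
gripper_force: 0.0
```

Emit:
servo_tool --rows '[[[0,0,0,0,0,0,-1],[0,0,0,0,0,0,-1],[0,0,0,0,0,0,-1],[0,0,0,0,0,0,-1],[0,0,0,0,0,0,-1]]]'

```text
t: 32.05
tcp_pos: [0.6528, 0.1276, 0.0602]
tool_rot: [0.707, 0.707, 0.001, 0.001]
force: [-0.7, 1.7, 5.9]
finger_gap: 0.571
gripper_force: 41.9
```

Emit:
servo_tool --rows '[[[0,0,0,0,0,-0.02,-1],[0,0,0,0,0,-0.03,-1],[0,0,0,0,0,-0.02,-1],[0,0,0,0,0,0,-1]]]'

```text
t: 32.38
tcp_pos: [0.6549, 0.1271, 0.1334]
tool_rot: [0.707, 0.707, 0.003, 0.003]
force: [0.5, -0.4, -0.0]
finger_gap: 0.564
gripper_force: 41.6
```

Emit:
servo_tool --rows '[[[0,0,0,0.0306,-0.0185,0,-1],[0,0,0,0.0306,-0.0185,0,-1],[0,0,0,0.0306,-0.0185,0,-1],[0,0,0,0.0306,-0.0185,0,-1],[0,0,0,0.0306,-0.0185,0,-1],[0,0,0,0.0304,-0.0185,0,-1],[0,0,0,0,0,0.02,-1],[0,0,0,0,0,0,-1]]]'

```text
t: 33.05
tcp_pos: [0.5367, 0.3114, 0.1053]
tool_rot: [0.705, 0.709, -0.003, -0.001]
force: [-1.0, -0.6, -1.7]
finger_gap: 0.565
gripper_force: 41.6
```

Emit:
servo_tool --rows '[[[0,0,0,0,0,0,-1]]]'

```text
t: 33.13
tcp_pos: [0.5392, 0.3101, 0.107]
tool_rot: [0.706, 0.708, -0.002, -0.001]
force: [-0.2, 0.1, -0.5]
finger_gap: 0.563
gripper_force: 41.6
```

Emit:
servo_tool --rows '[[[0,0,0,0,0.002,0.03,-1],[0,0,0,0,0,0.025,-1],[0,0,0,0,0,0.013,-1],[0,0,0,0,0,0,-1],[0,0,0,0,0,0,-1]]]'

```text
t: 33.55
tcp_pos: [0.5429, 0.3095, 0.0402]
tool_rot: [0.707, 0.707, -0.001, -0.0]
force: [0.6, -0.3, -0.9]
finger_gap: 0.566
gripper_force: 41.6
```

Emit:
servo_tool --rows '[[[0,0,0,0,0,0,0.3],[0,0,0,0,0,0,0.4],[0,0,0,0,0,0,0.4],[0,0,0,0,0,0,0.4],[0,0,0,0,0,-0.02,0.4],[0,0,0,0,0,-0.04,0.4],[0,0,0,0,0,-0.03,0.4]]]'

```text
t: 34.13
tcp_pos: [0.5424, 0.3106, 0.1322]
tool_rot: [0.707, 0.708, -0.0, -0.0]
force: [1.6, 0.7, 0.1]
finger_gap: 0.7
gripper_force: 0.0
```

Emit:
servo_tool --rows '[[[0,0,0,-0.0343,0.0157,0,0.5],[0,0,0,-0.0343,0.0157,0,0.5],[0,0,0,-0.0343,0.0157,0,0.5],[0,0,0,-0.0343,0.0157,0,0.5],[0,0,0,-0.0343,0.0157,0,0.5],[0,0,0,-0.0343,0.0157,0,0.5],[0,0,0,-0.0343,0.0157,0,0.5],[0,0,0,0,0,0.01,0.5]]]'

```text
t: 34.8
tcp_pos: [0.6587, 0.0633, 0.1236]
tool_rot: [0.709, 0.705, 0.003, 0.005]
force: [2.1, 0.4, -0.5]
finger_gap: 0.748
gripper_force: 0.0
```

Emit:
servo_tool --rows '[[[0,0,0,0,0,0,0.5],[0,0,0,0,0,0,0.5]]]'

```text
t: 34.97
tcp_pos: [0.6517, 0.0706, 0.1202]
tool_rot: [0.707, 0.707, -0.001, -0.001]
force: [-1.0, 0.2, -0.1]
finger_gap: 0.75
gripper_force: 0.0
```

Run:
```python
from look import *
s=manip.sense(); print(s["tcp_pos"],s["tool_rot"])
save("w15"); labels("w15"); i=load("w15")[1]; print(proj("wrist",[.6524,.0705,.056],i))
```

```text
[0.65171494 0.07056469 0.12020259] [ 7.06977140e-01  7.07235573e-01 -5.39269206e-04 -9.36307847e-04]
disk 318 225 16.9 [0.6524 0.0701]
disk 460 10 14.0 [0.733  0.2016]
[317.87484633 224.49620797]
```

Emit:
servo_tool --rows '[[[0,0,0,0,0,0.02,0.5],[0,0,0,0,0,0.02,0.5],[0,0,0,0,0,0.014,0.5],[0,0,0,0,0,0.008,0.5],[0,0,0,0,0,0,0.5],[0,0,0,0,0,0,-1],[0,0,0,0,0,0,-1],[0,0,0,0,0,0,-1]]]'

```text
t: 35.68
tcp_pos: [0.6535, 0.0706, 0.0597]
tool_rot: [0.707, 0.708, 0.001, 0.001]
force: [0.1, 0.0, -0.5]
finger_gap: 0.561
gripper_force: 41.3
```

Emit:
servo_tool --rows '[[[0,0,0,0,0,0,-1],[0,0,0,0,0,0,-1],[0,0,0,0,0,-0.02,-1],[0,0,0,0,0,-0.03,-1],[0,0,0,0,0,-0.02,-1],[0,0,0,0,0,0,-1],[0,0,0,0,0,0,-1]]]'

```text
t: 36.27
tcp_pos: [0.6537, 0.0703, 0.1302]
tool_rot: [0.707, 0.707, 0.001, 0.001]
force: [0.5, -0.7, -1.0]
finger_gap: 0.563
gripper_force: 41.5
```

Emit:
servo_tool --rows '[[[0,0,0,0.0321,-0.0242,0,-1],[0,0,0,0.0321,-0.0242,0,-1],[0,0,0,0.0321,-0.0242,0,-1],[0,0,0,0.0321,-0.0242,0,-1],[0,0,0,0.0321,-0.0242,0,-1],[0,0,0,0.0321,-0.0242,0,-1],[0,0,0,0.0321,-0.0242,0,-1],[0,0,0,0.0321,-0.0242,0,-1]]]'

```text
t: 36.93
tcp_pos: [0.4564, 0.3277, 0.127]
tool_rot: [0.707, 0.707, -0.002, -0.001]
force: [0.1, -0.8, -0.4]
finger_gap: 0.563
gripper_force: 41.6
```

Emit:
servo_tool --rows '[[[0,0,0,0,0,0.02,-1],[0,0,0,0,0,0,-1],[0,0,0,0,0,0,-1]]]'

```text
t: 37.18
tcp_pos: [0.4572, 0.3266, 0.1068]
tool_rot: [0.706, 0.708, -0.002, -0.001]
force: [1.0, 0.2, 0.5]
finger_gap: 0.569
gripper_force: 41.6
```

Emit:
servo_tool --rows '[[[0,0,0,0,0.002,0.03,-1],[0,0,0,0,0,0.025,-1],[0,0,0,0,0,0.014,-1],[0,0,0,0,0,0,-1],[0,0,0,0,0,0,-1]]]'

```text
t: 37.6
tcp_pos: [0.4615, 0.3258, 0.039]
tool_rot: [0.708, 0.707, -0.001, -0.0]
force: [0.3, -0.2, 0.1]
finger_gap: 0.564
gripper_force: 41.6
```

Emit:
servo_tool --rows '[[[0,0,0,0,0,0,0.3],[0,0,0,0,0,0,0.35],[0,0,0,0,0,0,0.35],[0,0,0,0,0,0,0.35],[0,0,0,0,0,-0.02,0.35],[0,0,0,0,0,-0.04,0.35],[0,0,0,0,0,-0.04,0.35],[0,0,0,0,0,-0.04,0.35]]]'

```text
t: 38.27
tcp_pos: [0.4602, 0.3269, 0.1813]
tool_rot: [0.707, 0.708, -0.0, -0.0]
force: [0.3, 0.4, 0.6]
finger_gap: 0.67
gripper_force: 0.0
```

Emit:
servo_tool --rows '[[[0,0,0,0.005,0.03,-0.02,0.35],[0,0,0,0,0.015,-0.03,0.35],[0,0,0,0,0,-0.03,0.35],[0,0,0,0,0,0,0.35],[0,0,0,0,0,0,0.35]]]'

```text
t: 38.68
tcp_pos: [0.5067, 0.3326, 0.2623]
tool_rot: [0.707, 0.708, 0.003, 0.001]
force: [-1.0, -0.2, -0.6]
finger_gap: 0.672
gripper_force: 0.0
```

Run:
```python
from look import *
s=manip.sense(); print(s["tcp_pos"],s["tool_rot"])
im=save("w16"); labels("w16",.03); box("w16"); a=save("s4","scene")
cv2.imwrite("pics/chk4.png",np.hstack([cv2.resize(im,(480,300)),cv2.resize(a[140:300,200:500],(320,300))]))
```

```text
[0.50672798 0.33256333 0.26230386] [0.70668057 0.70752724 0.00258475 0.00104573]
disk 434 384 12.2 [ 0.6994 -0.0205]
disk 347 190 10.8 [0.5459 0.3093]
disk 321 135 20.9 [0.5122 0.3783]
green [[405, 166], [386, 234], [256, 210]] [[0.611, 0.345], [0.595, 0.257], [0.432, 0.289]]
green [[286, 87], [224, 179], [233, 81]] [[0.474, 0.432], [0.396, 0.329], [0.417, 0.438]]
```

View pics/chk4.png

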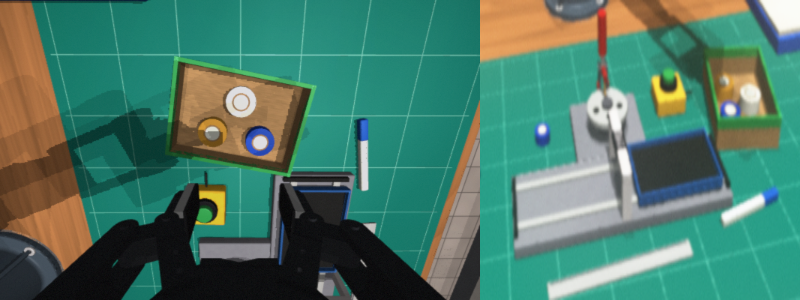

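All three rolls stand in the box (amber (211,131), blue (259,142), white (240,102)), the carriage is empty, and the handle is upright. Back to the handle.

Emit:
servo_tool --rows '[[[0,0,0,-0.041,-0.0072,0,0.1],[0,0,0,-0.041,-0.0072,0,0.1],[0,0,0,-0.041,-0.0072,0,0.1],[0,0,0,-0.041,-0.0072,0,0.1],[0,0,0,-0.041,-0.0072,0,0.1],[0,0,0,-0.041,-0.0072,0,0.1],[0,0,0,-0.041,-0.0072,0,0.1],[0,0,0,-0.041,-0.0072,0,0.1]]]' --squeeze 25

```text
t: 39.45
tcp_pos: [0.4463, 0.0029, 0.2582]
tool_rot: [0.706, 0.708, -0.001, -0.002]
force: [0.3, -0.3, -0.5]
finger_gap: 0.548
gripper_force: 0.0
```

Emit:
servo_tool --rows '[[[0,0,6.92,0,0,0,0.1],[0,0,6.92,0,0,0,0.1],[0,0,6.92,0,0,0,0.1],[0,0,6.92,0,0,0,0.1],[0,0,6.92,0,0,0,0.1],[0,0,6.92,0,0,0,0.1],[0,0,6.92,0,0,0,0.1],[0,0,6.92,0,0,0,0.1]]]'

```text
t: 40.12
tcp_pos: [0.447, 0.0045, 0.258]
tool_rot: [0.955, 0.295, -0.002, -0.001]
force: [0.5, 0.9, 0.8]
finger_gap: 0.549
gripper_force: 0.0
```

Emit:
servo_tool --rows '[[[0,0,6.92,0,0,0,0.1],[0,0,6.92,0,0,0,0.1],[0,0,6.92,0,0,0,0.1],[0,0,6.92,0,0,0,0.1],[0,0,6.92,0,0,0,0.1],[0,0,0,0,0,0,0.1],[0,0,0,0,0,0,0.1]]]'

```text
t: 40.7
tcp_pos: [0.4474, 0.0044, 0.2585]
tool_rot: [1.0, 0.003, -0.001, -0.0]
force: [0.1, -0.3, -0.1]
finger_gap: 0.55
gripper_force: 0.0
```

Run:
```python
from look import *
s=manip.sense(); print(s["tcp_pos"],s["tool_rot"],s["finger_gap"])
im=save("w17"); i=load("w17")[1]
def red(im,lo=100):
    h=cv2.cvtColor(im,cv2.COLOR_BGR2HSV); m=(((h[...,0]<8)|(h[...,0]>174))&(h[...,1]>150)&(h[...,2]>lo)).astype(np.uint8)
    return [c for c in cv2.findContours(m,cv2.RETR_EXTERNAL,cv2.CHAIN_APPROX_NONE)[0] if cv2.contourArea(c)>40]
for c in red(im,60): print("w",cv2.boundingRect(c),cv2.contourArea(c),np.round(cv2.boxPoints(cv2.minAreaRect(c))).tolist())
for z in (.107,.145,.172): print(proj("wrist",[.449,.004,z],i))
x=cv2.imread("pics/s4.png")
for c in red(x,60):
    b=cv2.boundingRect(c)
    if 280<b[0]<350: print("s",b,[np.round(cv2.fitLine(c,cv2.DIST_L2,0,.01,.01).ravel(),2)])
for z in (.085,.107,.145,.172): print(proj("scene",[.449,.004,z]))
```

```text
[0.44744332 0.00442785 0.25845236] [ 9.99995479e-01  2.59324860e-03 -1.47866733e-03 -3.61891569e-04] 0.5502632443899583
w (307, 149, 27, 74) 1094.5 [[307.0, 149.0], [333.0, 149.0], [333.0, 222.0], [307.0, 222.0]]
[320.08485253 188.19605466]
[320.23506921 200.36853446]
[320.37122784 211.40185082]
s (310, 145, 8, 24) [array([2.0000e-02, 1.0000e+00, 3.1409e+02, 1.5609e+02], dtype=float32)]
[314.17677543 175.56005601]
[313.97749756 168.24240985]
[313.624756   155.28945176]
[313.36731581 145.83603803]
```

Emit:
servo_tool --rows '[[[0,0,0,0.001,0,0.03,0.1],[0,0,0,0,0,0.03,0.1],[0,0,0,0,0,0.03,0.1],[0,0,0,0,0,0.0235,0.1],[0,0,0,0,0,0,-0.2],[0,0,0,0,0,0,-1],[0,0,0,0,0,0,-1],[0,0,0,0,0,0,-1]]]'

```text
t: 41.42
tcp_pos: [0.4488, 0.0039, 0.1458]
tool_rot: [1.0, 0.001, -0.001, 0.0]
force: [0.9, -2.3, -19.3]
finger_gap: 0.25
gripper_force: 25.3
```

Emit:
servo_tool --rows '[[[0,0,0,0,0,0,-1],[0,0,0,0,0,0,-1]]]'

```text
t: 41.58
tcp_pos: [0.4488, 0.0039, 0.1458]
tool_rot: [1.0, 0.001, -0.001, 0.0]
force: [-1.0, -3.8, -20.1]
finger_gap: 0.252
gripper_force: 25.3
```

Emit:
servo_tool --rows '[[[0,0,0,0.0005,0.007,0.001,-1],[0,0,0,0.0014,0.0072,0,-1],[0,0,0,0.0055,0.0133,0,-1],[0,0,0,0.0087,0.0114,0,-1],[0,0,0,0.0114,0.0087,0,-1],[0,0,0,0.0133,0.0055,0,-1],[0,0,0,0.0142,0.0019,0,-1]]]'

```text
t: 42.17
tcp_pos: [0.5045, -0.0521, 0.1456]
tool_rot: [1.0, 0.0, -0.001, -0.0]
force: [-3.9, 3.4, -4.9]
finger_gap: 0.245
gripper_force: 26.5
```

Emit:
servo_tool --rows '[[[0,0,0,0.0142,-0.0019,0,-1],[0,0,0,0.0133,-0.0055,0,-1],[0,0,0,0.0114,-0.0087,0,-1],[0,0,0,0.0087,-0.0114,0,-1],[0,0,0,0.0055,-0.0133,0,-1],[0,0,0,0.0019,-0.0142,0,-1]]]'

```text
t: 42.67
tcp_pos: [0.5599, 0.0034, 0.1456]
tool_rot: [1.0, 0.001, -0.001, 0.001]
force: [-6.0, -3.8, -1.0]
finger_gap: 0.25
gripper_force: 26.8
```

Emit:
servo_tool --rows '[[[0,0,0,-0.0021,-0.0142,0,-1],[0,0,0,-0.0057,-0.0133,0,-1],[0,0,0,-0.0087,-0.0114,0,-1],[0,0,0,-0.0114,-0.0087,0,-1],[0,0,0,-0.0133,-0.0055,0,-1],[0,0,0,-0.0142,-0.0019,0,-1]]]'

```text
t: 43.17
tcp_pos: [0.5077, 0.0584, 0.1458]
tool_rot: [1.0, 0.002, 0.005, 0.001]
force: [3.8, -2.7, -11.2]
finger_gap: 0.25
gripper_force: 25.9
```

Emit:
servo_tool --rows '[[[0,0,0,-0.0142,0.0019,0,-1],[0,0,0,-0.0133,0.0055,0,-1],[0,0,0,-0.0114,0.0087,0,-1],[0,0,0,-0.0087,0.0114,0,-1],[0,0,0,-0.0055,0.0133,0,-1],[0,0,0,-0.0019,0.0142,0,-1],[0,0,0,0,0.001,0,-1],[0,0,0,0,0,0,-1]]]'

```text
t: 43.83
tcp_pos: [0.4493, 0.003, 0.1457]
tool_rot: [1.0, -0.0, 0.0, -0.001]
force: [-3.3, 2.9, -2.6]
finger_gap: 0.251
gripper_force: 26.9
```

Emit:
servo_tool --rows '[[[0,0,0,0,0.003,0,-1],[0,0,0,0,0,0,-1]]]'

```text
t: 44.0
tcp_pos: [0.4492, 0.0022, 0.1457]
tool_rot: [1.0, -0.001, 0.0, -0.002]
force: [-1.7, 11.6, -1.3]
finger_gap: 0.248
gripper_force: 27.8
```

Emit:
servo_tool --rows '[[[0,0,0,0,-0.0025,0,-1],[0,0,0,0.0104,0,0.0009,-1],[0,0,0,0.0101,0,0.0027,-1],[0,0,0,0.0095,0,0.0044,-1],[0,0,0,0.0086,0,0.006,-1],[0,0,0,0.0074,0,0.0074,-1],[0,0,0,0,0,0,-1]]]'

```text
t: 44.58
tcp_pos: [0.4983, 0.0026, 0.1238]
tool_rot: [1.0, 0.001, 0.003, 0.0]
force: [1.2, 3.8, 2.6]
finger_gap: 0.248
gripper_force: 24.6
```

Emit:
servo_tool --rows '[[[0,0,0,0.006,0,0.0086,-1],[0,0,0,0.0044,0,0.0095,-1],[0,0,0,0.0027,0,0.0101,-1],[0,0,0,0.0009,0,0.0104,-1],[0,0,0,0,0,0,-1],[0,0,0,0,0,0,-1]]]'

```text
t: 45.08
tcp_pos: [0.5135, 0.0024, 0.0848]
tool_rot: [1.0, 0.0, 0.004, 0.0]
force: [5.1, 5.1, -2.9]
finger_gap: 0.247
gripper_force: 27.1
```

Emit:
servo_tool --rows '[[[0,0,0,0,0,0,-0.2],[0,0,0,0,0,0,-0.1],[0,0,0,0,0,0,-0.1],[0,0,0,0,0,-0.02,-0.1],[0,0,0,0,0,-0.04,-0.1],[0,0,0,0,0,-0.04,-0.1],[0,0,0,0,0,-0.04,-0.1],[0,0,0,0,0,-0.04,-0.1]]]'

```text
t: 45.75
tcp_pos: [0.5086, 0.0023, 0.2668]
tool_rot: [1.0, 0.001, -0.0, 0.0]
force: [-0.0, -0.7, 0.4]
finger_gap: 0.452
gripper_force: 0.0
```

Emit:
servo_tool --rows '[[[0,0,0,0,0,-0.02,-0.1],[0,0,0,0,0,0,-0.1],[0,0,0,0,0,0,-0.1],[0,0,0,0,0,0,-0.1]]]'

```text
t: 46.08
tcp_pos: [0.5082, 0.0026, 0.2841]
tool_rot: [1.0, 0.001, -0.001, -0.0]
force: [-0.7, -0.6, -0.5]
finger_gap: 0.45
gripper_force: 0.0
```

Run:
```python
from look import *
s=manip.sense(); print(s["tcp_pos"],s["tool_rot"],s["finger_gap"],s["force"])
im=save("w18"); i=load("w18")[1]; sc=save("s5","scene")
h=cv2.cvtColor(im,cv2.COLOR_BGR2HSV); m=((h[...,0]<8)&(h[...,1]>150)&(h[...,2]>60)).astype(np.uint8)
for c in cv2.findContours(m,cv2.RETR_EXTERNAL,cv2.CHAIN_APPROX_NONE)[0]:
    if cv2.contourArea(c)>60:
        b=cv2.boxPoints(cv2.minAreaRect(c)); print("red",[np.round(onz("wrist",*q,.085,i),4)[:2].tolist() for q in b])
m=((h[...,0]>100)&(h[...,0]<125)&(h[...,1]>130)&(h[...,2]>60)).astype(np.uint8)
for c in cv2.findContours(m,cv2.RETR_EXTERNAL,cv2.CHAIN_APPROX_NONE)[0]:
    if cv2.contourArea(c)>300: print("blue",[np.round(onz("wrist",*q[0].astype(float),.04,i),3)[:2].tolist() for q in cv2.approxPolyDP(c,6,True)])
# change against the first scene picture, before anything moved, and against s4 for the box
for n,r in (("crop",None),):
    a=cv2.imread("pics/scene0.png"); d=(cv2.absdiff(a,sc).max(2)>60).astype(np.uint8); d[:150]=0
    for c in cv2.findContours(d,cv2.RETR_EXTERNAL,cv2.CHAIN_APPROX_SIMPLE)[0]:
        if cv2.contourArea(c)>12: print("chg",cv2.boundingRect(c))
```

```text
[0.50815282 0.00261699 0.28405405] [ 9.99999126e-01  8.59331869e-04 -1.00343537e-03 -5.49707830e-05] 0.4498450990462186 [-0.74513739 -0.56667684 -0.45552544]
red [[0.5371, 0.0143], [0.5371, -0.0058], [0.4704, -0.0065], [0.4704, 0.0149]]
blue [[0.499, -0.133], [0.481, -0.124], [0.463, -0.151], [0.488, -0.161]]
blue [[0.539, -0.281], [0.514, -0.303], [0.532, -0.325], [0.547, -0.312]]
blue [[0.568, 0.311], [0.533, 0.32], [0.527, 0.286], [0.568, 0.276]]
blue [[0.696, -0.026], [0.59, -0.027], [0.591, -0.217], [0.698, -0.216], [0.593, -0.21], [0.595, -0.032]]
chg (213, 216, 20, 17)
chg (181, 199, 21, 19)
chg (220, 193, 20, 18)
chg (419, 185, 45, 18)
chg (424, 179, 9, 7)
chg (308, 150, 11, 9)
chg (184, 150, 97, 12)
chg (80, 150, 82, 23)
```

The grip, carriage and bystanders read the same as at the start, and the only scene changes are the rolls now in the box.

```bash
python3 -c "
from station import manip
print(manip.sign_off())"
```

```text
the job is handed in; nothing more can be done
None
```

I finished every step and handed the job in at about 46 s of robot time: the amber, white and blue rolls are in the green-rimmed box, the carriage is back at its start with the handle folded flat, and the marker, ruler and packing roll show no movement in the scene camera; sign-off returned no score.

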